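# Tip the parts pan and scoop up the wheel nuts

## Task

Press the front flange of the tilting pan down to its stop, steadily, so that all five wheel nuts slide into a heap at the low end; then take the hand scoop, gather all five in one scoopful, lift them out and empty them into the yellow bin. Lay the scoop back down flat where it lay and let go of it. Do not touch the nuts with the gripper, do not shift the bin, and leave the other things on the trolley where they are.

Things in the scene. Friction and masses are not known exactly. Their poses are not given: they have to be found in the camera images.
- pan (a joint): Tilt of the shallow stainless pan about the level trunnions through its two grey side cheeks, rad: 0 = level (as it starts), 0.42 = front (robot-side) end fully down on its stop. Friction clamps (about 0.9 N m, some 7 to 8 N pressed down at the front flange) hold it at whatever angle it is left
- pan_floor (a point): Centre of the pan's flat inner floor; turns with the pan: x points to the pan's rear end (front end at -x, towards the robot), y across, z square to the floor, up. Inner floor 200 (x) x 114 (y) mm, four upright walls 45 mm high and 4 mm thick. The tilt axis runs along y, 12 mm above this point (90 mm above the table). The cheeks and their black clamp knobs stand outside the pan, to 115 mm above the table and 95 mm either side of its middle, on a base plate 220 x 190 mm
- pan_lip (a point): Middle of the top face of the pan's front flange (black rubber pad), 34 mm deep (x) x 122 mm wide (y), 4 mm thick, level with the pan's rim; turns with the pan; 120 mm in front of the tilt axis and 33 mm above it when level
- scoop_grip (a point): The place to hold the scoop: point inside its red grip. Axes are the scoop's: mouth at -x, grip at the rear +x, z up when it lies flat. The grip is a straight bar 20 mm wide (y, flat sides) and 22 mm thick, rising to the rear at 62 degrees to the bowl's floor, free from about 55 mm below this point to 34 mm above it along the bar; this point is 81.8 mm (x) and 104.8 mm (z) from the underside point below scoop_bowl. Scoop mass 0.22 kg
- scoop_bowl (a point): Point on the upper face of the scoop's aluminium floor, 3 mm above its flat underside; axes as scoop_grip. The bowl is 104 mm wide (y, outside); its straight nose edge (1.5 mm thick) is at x = -60 mm; the underside is flat from there to x = +20 mm, then the heel rises 20 mm to the back wall at x = +45 mm, 45 mm high. Side walls 3 mm thick rise from nothing at x = -36 mm to 45 mm high at x = +20 mm, so the front 24 mm of the nose is bare plate. It takes five nuts in one layer
- bin_in (a point): Centre of the inner floor (4 mm above the table) of the loose yellow open bin, outside 150 (x) x 180 (y) x 80 mm high with a rim 10 mm wider, walls 4 mm, 0.6 kg, open at the top
- nut0_center (a point): Centre of a dark steel wheel nut with domed top, hexagon 22 mm across flats, 30 mm tall, about 50 g, standing on its seat in the pan at the start; oily, slides easily on pan and scoop (friction about 0.2)
- nut1_center (a point): Centre of a dark steel wheel nut with domed top, hexagon 22 mm across flats, 30 mm tall, about 50 g, lying on its side in the pan at the start; oily, slides easily on pan and scoop (friction about 0.2)
- nut2_center (a point): Centre of a dark steel wheel nut with domed top, hexagon 22 mm across flats, 30 mm tall, about 50 g, lying on its side in the pan at the start; oily, slides easily on pan and scoop (friction about 0.2)
- nut3_center (a point): Centre of a dark steel wheel nut with domed top, hexagon 22 mm across flats, 30 mm tall, about 50 g, standing on its seat in the pan at the start; oily, slides easily on pan and scoop (friction about 0.2)
- nut4_center (a point): Centre of a dark steel wheel nut with domed top, hexagon 22 mm across flats, 30 mm tall, about 50 g, standing on its seat in the pan at the start; oily, slides easily on pan and scoop (friction about 0.2)
- spray_blue_mid (a point): White spray bottle with a blue trigger, 76 mm across and 235 mm tall; this point is on its axis 120 mm above the table. Bystander, loose
- spray_green_mid (a point): White spray bottle with a green trigger, 76 mm across and 235 mm tall; this point is on its axis 120 mm above the table. Bystander, loose
- polish_jar_mid (a point): Round jar of polish with a red lid, 80 mm across, 55 mm tall; this point is its centre. Bystander, loose
- socket_mid (a point): Upright dark impact socket, 32 mm across, 78 mm tall; this point is its centre. Bystander, loose
- wrench_grip (a point): Spanner lying flat, about 200 mm long along its x; this point is on its shank. Bystander, loose
- tub_mid (a point): Pale translucent plastic tub with lid, 116 x 91 x 46 mm; this point is its centre. Bystander, loose

How it is judged:
By the outcome, as a careful person would: the job done as asked, in the order asked, and still so for the second after the job is handed in, with the robot touching nothing.
It also fails if it takes over 67 s, if anything falls off the work surface, if the arm or the gripper's body presses on something with over 40 N, if the wrist force passes 120 N, or if a joint passes its speed limit or range.

## Robot

A 6-joint arm with a two-finger parallel gripper is mounted at the origin on the work surface. World frame = base frame: x ahead of the robot, y to its left, z up, the work surface at z = 0. Lengths are in mm, angles in rad, forces in N, time in s.
With the tool pointing down it reaches from about 400 to 925 mm from the base axis. Payload 12.5 kg.
Tool frame: the origin (TCP) lies at the very end of the fingers, on their centre line; the grasp point (between the pads) lies 19 mm behind it; z points along the fingers, x is the direction in which the jaws open and shut, and the axes are right-handed (so a half turn about z gives the same grasp; the last joint's range is limited). The gripper opens to 95 mm and grips with 3 to 60 N. Pads are 20 mm wide; open, the fingers measure 119 mm over their backs; the gripper's body (75 mm by 180 mm) begins 59 mm behind the grasp point.
Start: joints at [-1.252, 0.491, 1.559, -0, 1.092, -0.106], TCP at [257.611, -569.459, 214.661] pointing down, gripper open.
Joint ranges: [-3.1, 3.1], [-0.84, 2.19], [0.05, 2.79], [-1.13, 4.28], [0.06, 2.93], [-2.69, 2.69]. Speed limits (rad/s): [2.22, 2.22, 2.79, 3.14, 3.14, 3.14].

## Interface

Orientations are given as [roll, pitch, yaw] about the fixed x, y, z axes, in that order (R = Rz(yaw) Ry(pitch) Rx(roll)).
In Python, from cell import env gives the robot as it stands.
- The arm moves only by the tool arm_command, never from a script. Its argument "motion" is one flat list of numbers, 7 for each row, row after row: the opening, from -1 (shut) to 1 (fully open), then the shift along the tool's x, y, z in mm, then the turn, a rotation vector about the tool's x, y, z in degrees. In form: [fingers, dx, dy, dz, rx, ry, rz, fingers, dx, dy, dz, rx, ry, rz, ...]. A call has 1 to 20 rows; each row is the pose to reach, as a shift and turn from the pose commanded when the call began, along the tool's axes at that moment; what a row does not reach only later rows make up. A row lasts 1/10 s, in which the tool goes at most 50 mm and 8.59 degrees, less where a joint would pass 70% of its speed; a pose out of reach is approached as far as the arm can. A call with a gripper value outside its range is refused whole. The fingers move at their own pace and stop on an object; the grip force is fixed at half the most. Time passes only in rows, so rows that repeat a pose let the fingers close. It gives the time, the measured TCP pose, the force and the opening at its end, in the units of the state.
- env.state(): the state, without advancing time (a new reading comes with each control period).
- env.read_camera(name): name is "scene" or "top" or "wrist"; returns (picture, depth): 480x640x3 uint8, red, green, blue; 480x640 float32, mm along the optical axis (not along the pixel's ray), 0 where there is no reading.
- env.calibration(name): a dict with "fx", "fy", "cx", "cy" (pixels), "cam_to_world" (4x4, takes a point from camera to world coordinates). Camera axes: x right, y down, z forward; pixel columns grow to the right and rows downward; lengths in mm; the calibration is good to about 2 mm. A picture is of the moment at which its call begins: read the wrist's pose just before it. calibration takes no time and is no camera call; for the wrist camera it gives the pose at the moment of the call.
- env.job_done(): hands the job in, once; it reports no verdict.
Trained networks look in the newest picture that a camera, given by its name, has taken for a name from the list of things; names that differ only in an ending like _2 or _b are one class to them, and where a whole thing is asked for, a point or a joint stands for the part that bears it (a point fixed in the world has none). Each returns a list of dicts, best first, with "confidence" (0 to 1); they miss things now and then, are a little off and sometimes report something else, mostly with a low value. They report only what shows in the picture. A call takes as long as a camera call.
- env.recognise(camera, label): "location" ([column, row] in pixels, amid what is visible of it).
- env.silhouettes(camera, label): "region" (480x640 bool, what is visible of it) and "location" ([column, row] in pixels, amid what is visible of it).
- env.spot_point(camera, label): "location" ([column, row] in pixels: a listed point, or the origin of a listed thing).
The state is a dict: "t": time; "joints": joint angles; "qvel": joint speeds; "tau": joint torques, N m; "eef_pos": TCP position; "tcp_rot": TCP orientation; "ft_force": force on the tool from outside, world axes, zero at the start; "moment": the same for the moment, N m; "opening": opening from 0.0 (shut) to 1.0 (fully open).
Only numpy, scipy, OpenCV 4.12 (cv2) and the standard library are available. Lean on these libraries where they do the work, as an engineer would, in place of code of your own. Each camera call takes 0.05 s, during which the arm holds its last target.

## Working session

There is one attempt and no reset: what is moved stays moved. The work goes in short steps, Python scripts to look and compute and a tool call to move; the robot and the scene stay as the last step left them, time stands still between calls to the robot, and variables do not carry over. Pictures are saved under pics/ and viewed, and the job is handed in when it is done.

Besides the shell and the picture viewer there is one more tool, called after "Request:" as name(argument=value, ...) on one line, values as JSON. arm_command: Moves the arm, as the interface text tells. Its arguments: {"type":"object","properties":{"motion":{"type":"array","items":{"type":"number"}}},"required":["motion"]}

```bash
ls; mkdir -p pics; python3 - <<'E'
from cell import env
import cv2
s=env.state();print(s)
for c in ['scene','top','wrist']:
    p,d=env.read_camera(c);cv2.imwrite(f'pics/{c}0.png',p[...,::-1])
    k=env.calibration(c);print(c,k)
E
```

```text
pics
{'t': 0.0, 'joints': array([-1.25159841e+00,  4.91572479e-01,  1.55946402e+00, -1.01970738e-05,
        1.09169148e+00, -1.05575011e-01]), 'qvel': array([ 9.18361745e-05, -8.64263374e-04, -2.32897064e-04, -1.33395595e-04,
       -5.70555291e-04, -1.41790931e-03]), 'tau': array([-8.84564452e-04, -6.12637854e+01, -2.58182126e+01,  6.92441105e-02,
        4.80860390e-02, -8.51764389e-05]), 'eef_pos': array([ 257.52528288, -569.20516097,  214.04870502]), 'tcp_rot': array([-3.14148201e+00,  1.12995713e-03, -1.14601863e+00]), 'ft_force': array([-0.09160247,  0.54498025, -0.14614381]), 'moment': array([-0.04369263, -0.01540206,  0.01282161]), 'opening': 0.9993425930338338}
scene {'fx': 465.88112616697526, 'fy': 465.88112616697526, 'cx': 315.7451981069988, 'cy': 236.25923137701764, 'cam_to_world': array([[ 3.75220838e-01,  7.45336904e-01, -5.51073700e-01,
         1.18503062e+03],
       [ 9.26783786e-01, -2.90906930e-01,  2.37581505e-01,
        -2.97750650e+02],
       [ 1.67671052e-02, -5.99871702e-01, -7.99920500e-01,
         1.03873958e+03],
       [ 0.00000000e+00,  0.00000000e+0
[... 276 characters left out ...]
01, -3.25295100e-03,  1.16647875e-03,
         9.67663179e+00],
       [-8.71225929e-04, -8.93323771e-02, -9.96001490e-01,
         1.72927096e+03],
       [ 0.00000000e+00,  0.00000000e+00,  0.00000000e+00,
         1.00000000e+00]])}
wrist {'fx': 428.032245927511, 'fy': 428.032245927511, 'cx': 319.21752802527897, 'cy': 243.76733652232357, 'cam_to_world': array([[ 4.11240409e-01, -8.71904260e-01, -2.65827550e-01,
         3.33124191e+02],
       [-9.11526865e-01, -3.93465523e-01, -1.19597896e-01,
        -5.35491781e+02],
       [-3.16060325e-04,  2.91492441e-01, -9.56573080e-01,
         3.84351454e+02],
       [ 0.00000000e+00,  0.00000000e+00,  0.00000000e+00,
         1.00000000e+00]])}
```

View pics/scene0.png

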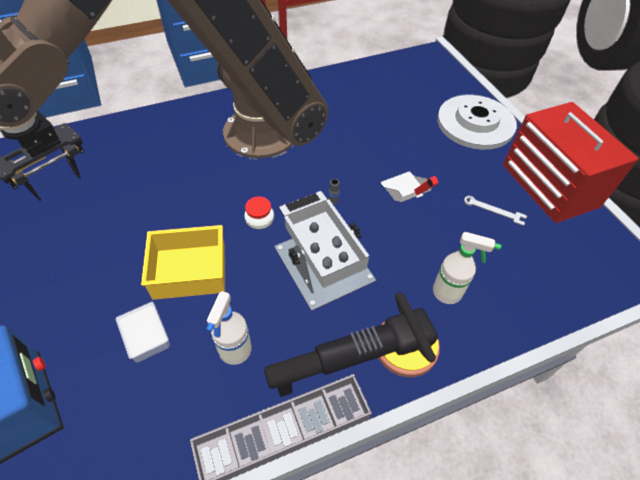

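View pics/top0.png

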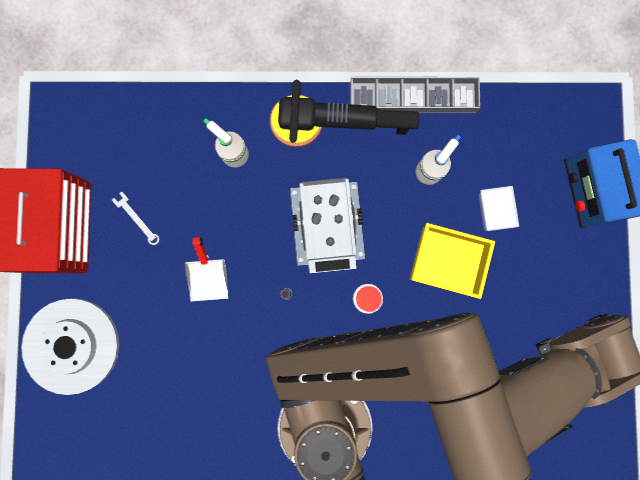

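View pics/wrist0.png

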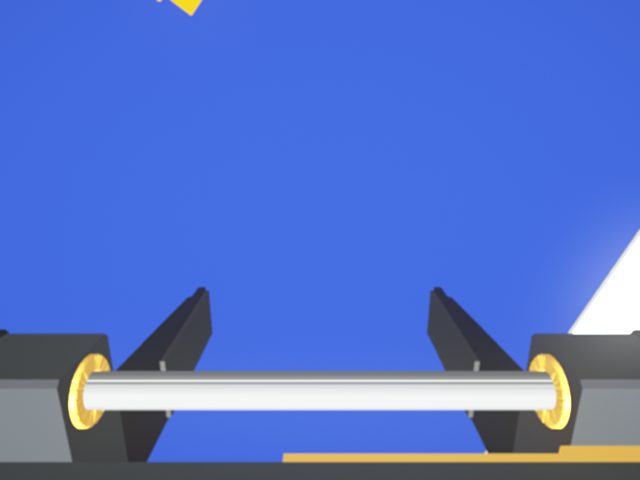

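Scene: pan amid top picture (330,222), bin (453,260), scoop (206,275) with grip toward +x, jar (368,298), socket (286,294). Now I measure them.

```bash
cat > h.py <<'E'
import numpy as np,cv2
from cell import env
from scipy.spatial.transform import Rotation as R
def cloud(cam,d,k=None):
    k=k or env.calibration(cam)
    v,u=np.mgrid[0:480,0:640]
    P=np.stack([(u-k['cx'])*d/k['fx'],(v-k['cy'])*d/k['fy'],d],-1)
    T=k['cam_to_world'];W=P@T[:3,:3].T+T[:3,3]
    W[d<=0]=np.nan
    return W
def onplane(cam,uv,z,k=None):
    k=k or env.calibration(cam);T=k['cam_to_world']
    r=T[:3,:3]@np.array([(uv[0]-k['cx'])/k['fx'],(uv[1]-k['cy'])/k['fy'],1]);o=T[:3,3]
    return o+r*(z-o[2])/r[2]
def proj(cam,P,k=None):
    k=k or env.calibration(cam);T=k['cam_to_world']
    p=(np.atleast_2d(P)-T[:3,3])@T[:3,:3]
    return np.c_[p[:,0]/p[:,2]*k['fx']+k['cx'],p[:,1]/p[:,2]*k['fy']+k['cy']]
E
python3 - <<'E'
from h import *
np.set_printoptions(precision=1,suppress=True)
ims={}
for c in ['top','scene']:
    p,d=env.read_camera(c);ims[c]=(p,d,cloud(c,d))
    np.savez(f'{c}0.npz',p=p,d=d,W=ims[c][2])
for c in ['top','scene']:
    for l in ['pan','scoop_grip','bin_in','polish_jar_mid','socket_mid','spray_blue_mid','spray_green_mid','nut0_center','tub_mid','wrench_grip']:
        r=env.silhouettes(c,l)
        for i,x in enumerate(r[:5] if l.startswith('nut') else r[:1]):
            m=x['region'];W=ims[c][2][m];W=W[~np.isnan(W[:,0])]
            np.save(f'm_{c}_{l}_{i}.npy',m)
            if len(W)==0: print(c,l,'empty');continue
            rect=cv2.minAreaRect(W[:,:2].astype(np.float32))
            print(c,l,'%.2f'%x['confidence'],m.sum(),'med',np.median(W,0),'lo',np.percentile(W,2,axis=0),'hi',np.percentile(W,98,axis=0),'rect',np.array(rect[0]),np.array(rect[1]),'%.1f'%rect[2])
for l in ['pan_lip','pan_floor','scoop_grip','scoop_bowl','bin_in']:
  for c in ['top','scene']:
    for x in env.spot_point(c,l)[:1]: 
        u=np.array(x['location']);print(l,c,u,'%.2f'%x['confidence'],ims[c][2][int(u[1]),int(u[0])])
print(env.state()['t'])
E
```

```text
top pan 0.82 4059 med [540.3  -9.2  80.4] lo [426.9 -73.8  70.6] hi [660.7  55.8 130.1] rect [551.8  -8.3] [261.2 132.5] 4.1
top scoop_grip 0.92 1772 med [406.7 326.8   6.1] lo [345.6 273.4  -5.1] hi [498.7 376.5 134.2] rect [431.5 330.9] [176.9 115.2] 3.7
top bin_in 0.73 4407 med [ 453.6 -355.8    7.3] lo [ 365.6 -443.    -3.5] hi [ 538.2 -246.5   85.9] rect [ 455.3 -357.5] [215.5 173. ] 74.9
top polish_jar_mid 0.67 690 med [ 350.2 -117.9   53.8] lo [ 314.4 -155.2    3.2] hi [385.8 -84.2  62.9] rect [ 349.7 -121.2] [77.7 79.6] 0.1
top socket_mid 0.61 117 med [361.3 102.   75.1] lo [347.3  89.3   9.7] hi [376.9 115.7  84.9] rect [361.8 102.4] [27.7 30.8] 80.6
top spray_blue_mid 0.64 1111 med [ 697.9 -286.   139.4] lo [ 669.2 -334.1    2.1] hi [ 755.8 -257.   239. ] rect [ 742.6 -328.4] [ 82.4 177.8] 45.8
top spray_green_mid 0.59 1057 med [743.2 247.1 141.2] lo [716.8 216.5  14.2] hi [788.3 292.5 237.4] rect [791.3 271.9] [163.9  77.2] 26.7
top nut0_center 0.39 4431 med [ 455.9 -355.1    7.3] lo [ 368.2 -442.9   -3.4] hi [ 540.8 -246.1   85.9] rect [ 455.9 -357.2] [214.3 174.1] 74.8
t
[... 1497 characters left out ...]
2] [151.4  98.6] 7.8
scene wrench_grip 0.79 362 med [581.9 536.    8.1] lo [506.4 470.9   1.2] hi [644.4 595.3  12.5] rect [570.6 535.4] [177.   47.6] 39.6
pan_lip top [331.8 264.7] 0.80 [439.6 -16.6 130.7]
pan_lip scene [301.3 203.6] 0.97 [442.5 -21.8 125.8]
pan_floor top [327.8 219. ] 0.56 [563.2  -6.5  70.2]
pan_floor scene [327.  243.2] 0.77 [554.7   5.7  79.8]
scoop_grip top [201.8 244.4] 0.68 [489.9 319.6 137.7]
scoop_grip scene [430.6 182.4] 0.92 [503.5 324.9 132.4]
scoop_bowl top [206.8 276.3] 0.82 [409.4 330.5   0.4]
scoop_bowl scene [409.2 189.3] 0.72 [408.  339.9   2.3]
bin_in top [447.5 261.4] 0.88 [ 453.4 -342.9    3.2]
bin_in scene [188.6 268.3] 0.65 [ 445.8 -342.3    2.6]
1.75
```

Request:
arm_command(motion=[-1,-428,-391,-50,0,0,-155,-1,-428,-391,-50,0,0,-155,-1,-428,-391,-50,0,0,-155,-1,-428,-391,-50,0,0,-155,-1,-428,-391,-50,0,0,-155,-1,-428,-391,-50,0,0,-155,-1,-428,-391,-50,0,0,-155,-1,-428,-391,-50,0,0,-155,-1,-428,-391,-50,0,0,-155,-1,-428,-391,-50,0,0,-155,-1,-428,-391,-50,0,0,-155,-1,-428,-391,-50,0,0,-155,-1,-428,-391,-50,0,0,-155,-1,-428,-391,-50,0,0,-155,-1,-428,-391,-50,0,0,-155,-1,-428,-391,-50,0,0,-155,-1,-428,-391,-50,0,0,-155,-1,-428,-391,-50,0,0,-155,-1,-428,-391,-50,0,0,-155,-1,-428,-391,-50,0,0,-155])

```text
t: 3.75
eef_pos: [437.5, -18.3, 264.7]
tcp_rot: [3.141, 0.0, 1.555]
ft_force: [0.3, -0.3, -0.1]
opening: 0.003
```

```bash
python3 - <<'E'
from h import *
np.set_printoptions(precision=3,suppress=True)
s=env.state();print(s['t'],s['joints'],s['eef_pos'],s['tcp_rot'],s['ft_force'])
k=env.calibration('wrist');p,d=env.read_camera('wrist');cv2.imwrite('pics/w1.png',p[...,::-1]);print(k['cam_to_world'])
np.savez('w1.npz',p=p,d=d,W=cloud('wrist',d,k),T=k['cam_to_world'])
for l in ['pan_lip','pan_floor']:
    for x in env.spot_point('wrist',l)[:1]: print(l,x)
E
```

```text
3.75 [-0.193  0.164  1.919 -0.     1.058 -1.748] [437.459 -18.344 264.677] [3.141 0.    1.555] [ 0.322 -0.291 -0.08 ]
[[  0.017   0.956   0.294 354.432]
 [  1.     -0.016  -0.005 -17.292]
 [ -0.      0.294  -0.956 434.809]
 [  0.      0.      0.      1.   ]]
pan_lip {'location': [321.7, 234.0], 'confidence': 0.75}
```

View pics/w1.png

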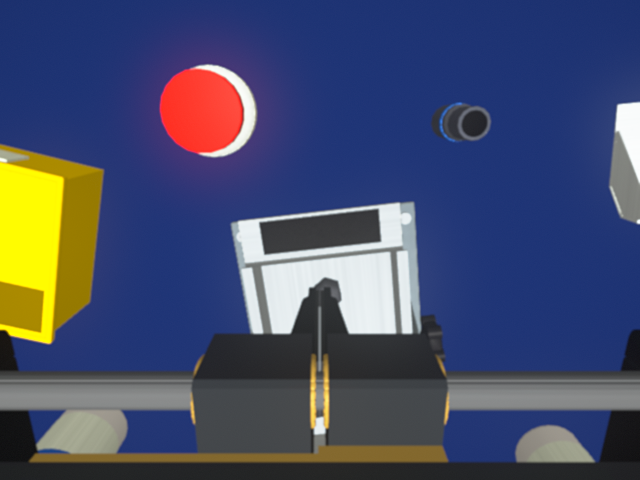

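```bash
python3 - <<'E'
from h import *
np.set_printoptions(precision=1,suppress=True)
z=np.load('w1.npz');W=z['W'];p=z['p'];k=env.calibration('wrist')
for u in [(321,232),(262,221),(380,210),(381,240),(263,254),(300,240),(340,240),(321,226)]:
    print(u,W[u[1],u[0]],onplane('wrist',u,123,k))
# pad dark mask
g=p.max(-1);m=np.zeros(g.shape,np.uint8);m[205:260,255:390]=g[205:260,255:390]<90
n,l,st,c=cv2.connectedComponentsWithStats(m);i=1+np.argmax(st[1:,4]);yy,xx=np.where(l==i);r=cv2.minAreaRect(np.c_[xx,yy].astype(np.float32));print(st[i],cv2.boxPoints(r))
for b in cv2.boxPoints(r): print(onplane('wrist',b,123,k))
E
```

```text
(321, 232) [440.8 -17.4 123.3] [440.9 -17.4 123. ]
(262, 221) [431.5 -61.5 123.6] [431.7 -61.5 123. ]
(380, 210) [424.9  26.9 122. ] [424.6  26.7 123. ]
(381, 240) [448.   28.1 122.9] [447.9  28.1 123. ]
(263, 254) [457.6 -62.2 123.2] [457.7 -62.2 123. ]
(300, 240) [446.8 -33.5 123.5] [446.9 -33.5 123. ]
(340, 240) [447.2  -3.1 123.8] [447.4  -3.1 123. ]
(321, 226) [436.  -17.4 123.8] [436.2 -17.4 123. ]
[ 260  210  120   44 3625] [[259.8 222.5]
 [376.9 209.5]
 [380.4 240.3]
 [263.3 253.3]]
[432.8 -63.2 123. ]
[424.1  24.4 123. ]
[448.1  27.6 123. ]
[457.2 -62.  123. ]
```

Request:
arm_command(motion=[-1,0,-5,45,0,0,0,-1,0,-5,85,0,0,0,-1,0,-5,115,0,0,0,-1,0,-5,130,0,0,0,-1,0,-5,135,0,0,0,-1,0,-5,138,0,0,0,-1,0,-5,141,0,0,0,-1,0,-5,143,0,0,0,-1,0,-5,145,0,0,0,-1,0,-5,147,0,0,0,-1,0,-5,149,0,0,0,-1,0,-5,151,0,0,0,-1,0,-5,153,0,0,0,-1,0,-5,155,0,0,0])

```text
t: 5.3
eef_pos: [432.3, -18.4, 110.4]
tcp_rot: [3.141, 0.0, 1.559]
ft_force: [-5.5, -0.2, 8.2]
opening: 0.001
```

Request:
arm_command(motion=[-1,0,0,2,0,0,0,-1,0,0,4,0,0,0,-1,0,0,6,0,0,0,-1,0,0,8,0,0,0,-1,0,0,10,0,0,0,-1,0,0,12,0,0,0,-1,0,0,14,0,0,0,-1,0,0,16,0,0,0,-1,0,0,18,0,0,0,-1,0,0,20,0,0,0,-1,0,0,22,0,0,0,-1,0,0,24,0,0,0,-1,0,0,26,0,0,0,-1,0,0,28,0,0,0,-1,0,0,30,0,0,0,-1,0,0,31,0,0,0,-1,0,0,32,0,0,0,-1,0,0,33,0,0,0,-1,0,0,34,0,0,0])

```text
t: 7.2
eef_pos: [432.8, -18.3, 76.3]
tcp_rot: [3.14, 0.0, 1.559]
ft_force: [-0.1, 1.1, 4.3]
opening: 0.007
```

Request:
arm_command(motion=[-1,0,0,1,0,0,0,-1,0,0,2,0,0,0,-1,0,0,3,0,0,0])

```text
t: 7.5
eef_pos: [433.1, -18.3, 73.4]
tcp_rot: [3.14, 0.0, 1.559]
ft_force: [-0.6, -0.1, 5.9]
opening: 0.008
```

Request:
arm_command(motion=[-1,0,0,1,0,0,0,-1,0,0,2,0,0,0,-1,0,0,3,0,0,0])

```text
t: 7.8
eef_pos: [433.5, -18.3, 72.0]
tcp_rot: [3.138, 0.001, 1.559]
ft_force: [-10.8, 4.0, 53.5]
opening: 0.003
```

Request:
arm_command(motion=[-1,0,0,-4,0,0,0,-1,0,0,-40,0,0,0,-1,0,0,-90,0,0,0,-1,0,20,-140,0,0,0,-1,0,60,-190,0,0,0,-1,0,110,-230,0,0,0,-1,0,160,-250,0,0,0,-1,0,200,-250,0,0,0,-1,0,220,-250,0,0,0,-1,0,220,-250,0,0,0])

```text
t: 8.8
eef_pos: [655.9, -21.0, 319.2]
tcp_rot: [3.14, 0.0, 1.559]
ft_force: [-1.1, 0.0, -0.4]
opening: 0.003
```

```bash
python3 - <<'E'
from h import *
np.set_printoptions(precision=3,suppress=True)
s=env.state();print(s['t'],s['joints'],s['eef_pos'],s['tcp_rot'],s['ft_force'])
k=env.calibration('wrist');p,d=env.read_camera('wrist');cv2.imwrite('pics/w2.png',p[...,::-1])
np.savez('w2.npz',p=p,d=d,W=cloud('wrist',d,k),T=k['cam_to_world'])
p,d=env.read_camera('top');cv2.imwrite('pics/t2.png',cv2.resize(p[100:340,160:520,::-1],None,fx=2,fy=2,interpolation=cv2.INTER_CUBIC))
np.savez('t2.npz',p=p,d=d)
E
```

```text
8.8 [-0.133  0.46   1.329 -0.     1.35  -1.692] [655.853 -20.967 319.248] [3.14  0.    1.559] [-1.136  0.014 -0.445]
```

View pics/w2.png

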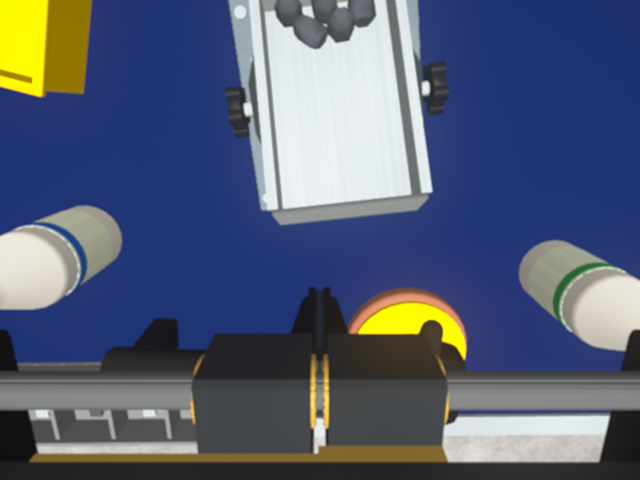

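View pics/t2.png

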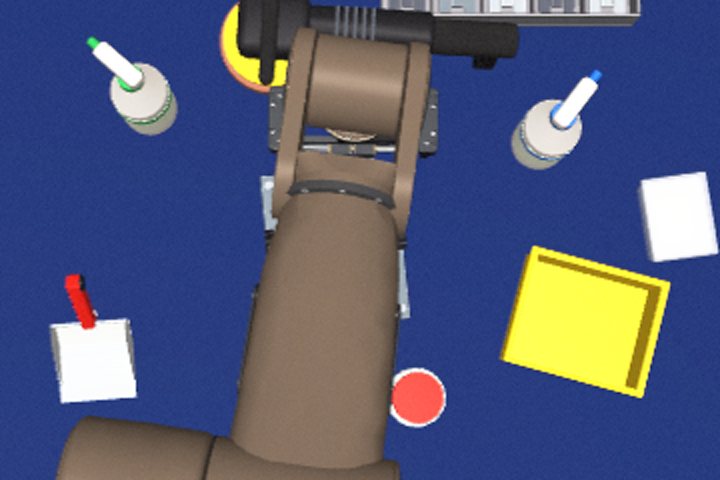

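```bash
cat > panfit.py <<'E'
from h import *
np.set_printoptions(precision=2,suppress=True)
z=np.load('w2.npz');W=z['W'];p=z['p']
m=np.zeros(W.shape[:2],bool);m[80:180,300:390]=1
P=W[m];P=P[~np.isnan(P[:,0])]
c=P.mean(0);n=np.linalg.svd(P-c,full_matrices=False)[2][2];n*=np.sign(n[2]);print('c',c,'n',n,'resid',np.std((P-c)@n))
print('tilt deg',np.degrees(np.arccos(n[2])),'yaw from normal',np.degrees(np.arctan2(-n[1],-n[0])))
# all pts height above floor
A=W[0:240,200:460].reshape(-1,3);A=A[~np.isnan(A[:,0])]
h=(A-c)@n
rim=A[(h>41)&(h<49)]
from scipy.optimize import least_squares
# rotate rim into frame with guess yaw
for yaw in np.radians([4,5,6]):
    ex=np.array([np.cos(yaw),np.sin(yaw),0]);ex-=n*(ex@n);ex/=np.linalg.norm(ex);ey=np.cross(n,ex)
    r=(rim-c);x=r@ex;y=r@ey
    L=y>20;Rr=y<-20
    for s in (L,Rr):
        q=s&(x>-70)&(x<70)&(np.abs(y)<75)
        H,e=np.histogram(y[q],bins=np.arange(-75,76,2))
        print(np.degrees(yaw),[(e[i],H[i]) for i in np.argsort(H)[::-1][:6]])
np.savez('panfit.npz',c=c,n=n)
E
python3 panfit.py
```

```text
c [588.02   2.27  88.94] n [-0.41 -0.04  0.91] resid 0.7555490996135008
tilt deg 24.1514646775955 yaw from normal 5.656909535450346
4.0 [(np.int64(53), np.int64(438)), (np.int64(55), np.int64(427)), (np.int64(51), np.int64(378)), (np.int64(57), np.int64(301)), (np.int64(49), np.int64(183)), (np.int64(59), np.int64(109))]
4.0 [(np.int64(-67), np.int64(425)), (np.int64(-65), np.int64(406)), (np.int64(-63), np.int64(317)), (np.int64(-69), np.int64(307)), (np.int64(-61), np.int64(132)), (np.int64(-71), np.int64(129))]
5.0 [(np.int64(51), np.int64(451)), (np.int64(53), np.int64(431)), (np.int64(55), np.int64(425)), (np.int64(57), np.int64(364)), (np.int64(49), np.int64(147)), (np.int64(59), np.int64(35))]
5.0 [(np.int64(-67), np.int64(414)), (np.int64(-65), np.int64(411)), (np.int64(-63), np.int64(389)), (np.int64(-69), np.int64(373)), (np.int64(-71), np.int64(70)), (np.int64(-61), np.int64(66))]
6.000000000000001 [(np.int64(51), np.int64(457)), (np.int64(53), np.int64(431)), (np.int64(55), np.int64(429)), (np.int64(57), np.int64(376)), (np.int64(49), np.int64(153)), (np.int64(59), np.int64(9))]
6.000000000000001 [(np.int64(-65), np.int64(417)), (np.int64(-63), np.int64(416)), (np.int64(-67), np.int64(416)), (np.int64(-69), np.int64(403)), (np.int64(-71), np.int64(52)), (np.int64(-61), np.int64(23))]
```

```bash
cat >> panfit.py <<'E'
print('-----')
def fr(yaw):
    ex=np.array([np.cos(yaw),np.sin(yaw),0]);ex-=n*(ex@n);ex/=np.linalg.norm(ex);return ex,np.cross(n,ex)
def xy(yaw):
    ex,ey=fr(yaw);r=rim-c;return r@ex,r@ey
best=[]
for yd in np.arange(3,8,.25):
    x,y=xy(np.radians(yd));s=0
    for a,b in((45,65),(-75,-55)):
        q=(y>a)&(y<b)&(x>-70)&(x<70);s+=np.std(y[q])
    best.append((s,yd))
print(min(best))
yd=min(best)[1];x,y=xy(np.radians(yd))
mid=[np.mean(np.percentile(y[(y>a)&(y<b)&(x>-70)&(x<70)],[3,97])) for a,b in((45,65),(-75,-55))];print('side',mid,[np.percentile(y[(y>a)&(y<b)&(x>-70)&(x<70)],[3,97]) for a,b in((45,65),(-75,-55))])
q=np.abs(y-np.mean(mid))<45
print('rear x rim pct',np.percentile(x[q&(x>30)],[3,50,97]),(q&(x>30)).sum())
# nuts
ex,ey=fr(np.radians(yd))
A=W[0:100,230:420].reshape(-1,3);col=p[0:100,230:420].reshape(-1,3);dk=(col.max(1)<110)
r=A-c;hh=r@n;xx=r@ex;yy=r@ey-np.mean(mid)
q=dk&(hh>6)&(hh<40)&(np.abs(yy)<58);print('nuts x',np.nanpercentile(xx[q],[1,50,99]),'y',np.nanpercentile(yy[q],[1,99]),'h',np.nanpercentile(hh[q],[50,99]))
E
python3 panfit.py | sed -n '/-----/,$p'
```

```text
-----
(np.float64(4.857175546550869), np.float64(5.75))
side [np.float64(54.630542167239625), np.float64(-65.07742565333923)] [array([50.72, 58.54]), array([-68.94, -61.21])]
rear x rim pct [75.89 78.18 79.94] 707
nuts x [-112.46  -96.23  -68.51] y [-43.44  57.31] h [19.37 31.16]
```

Wrist view: all five nuts heap at the front end (rows 0–45, columns 280–370); the pan is tilted 24.1° (on its stop), yaw 5.7°. Now to the scoop.

Request:
arm_command(motion=[1,50,-25,4,0,0,-3,1,100,-50,8,0,0,-6,1,150,-70,12,0,0,-6,1,200,-95,16,0,0,-6,1,250,-120,19,0,0,-6,1,300,-140,19,0,0,-6,1,344,-160,19,0,0,-6,1,344,-160,19,0,0,-6,1,344,-160,19,0,0,-6,1,344,-160,19,0,0,-6])

```text
t: 9.9
eef_pos: [495.5, 324.8, 301.1]
tcp_rot: [3.141, 0.0, 1.665]
ft_force: [-0.3, -0.3, 0.3]
opening: 0.789
```

```bash
python3 - <<'E'
from h import *
np.set_printoptions(precision=3,suppress=True)
s=env.state();print(s['t'],s['joints'],s['eef_pos'],s['tcp_rot'],s['ft_force'])
k=env.calibration('wrist');p,d=env.read_camera('wrist');cv2.imwrite('pics/w3.png',p[...,::-1])
np.savez('w3.npz',p=p,d=d,W=cloud('wrist',d,k),T=k['cam_to_world'])
p,d=env.read_camera('top');cv2.imwrite('pics/t3.png',cv2.resize(p[100:340,160:520,::-1],None,fx=2,fy=2,interpolation=cv2.INTER_CUBIC))
np.savez('t3.npz',p=p,d=d)
for l in ['scoop_grip','scoop_bowl']:
    for x in env.spot_point('wrist',l)[:1]: print(l,x)
E
```

```text
9.9 [ 0.469  0.37   1.522 -0.     1.249 -1.196] [495.505 324.803 301.106] [3.141 0.    1.665] [-0.258 -0.269  0.283]
scoop_grip {'location': [329.4, 206.0], 'confidence': 0.57}
scoop_bowl {'location': [330.9, 107.5], 'confidence': 0.69}
```

View pics/w3.png

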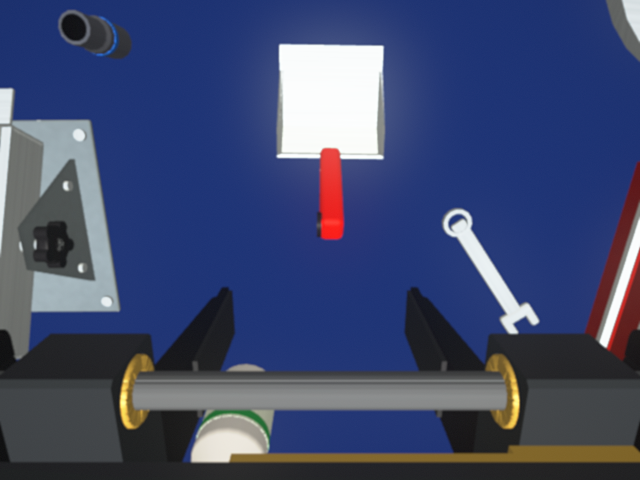

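View pics/t3.png

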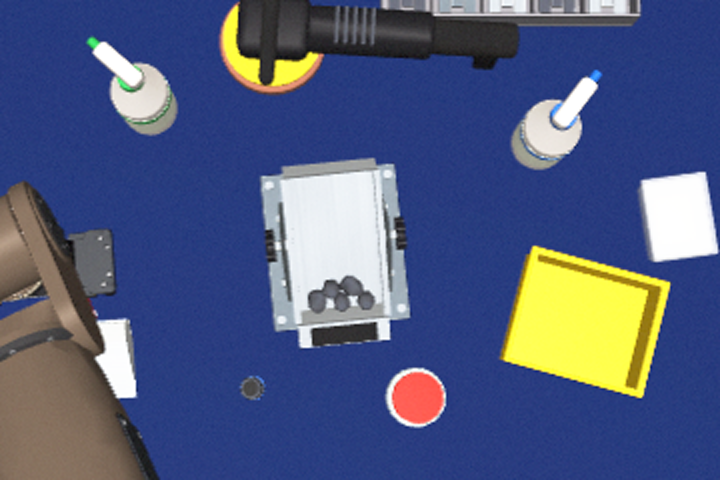

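```bash
python3 - <<'E'
from h import *
np.set_printoptions(precision=1,suppress=True)
z=np.load('w3.npz');W=z['W'];p=z['p'];T=z['T'];k=dict(env.calibration('wrist'));k['cam_to_world']=T
hsv=cv2.cvtColor(p,cv2.COLOR_RGB2HSV)
# nose
cr=p[30:60,265:400].mean(-1)
import sys
# white mask of bowl
m=((hsv[...,1]<60)&(hsv[...,2]>140)).astype(np.uint8);m[:, :250]=0;m[:,410:]=0;m[170:]=0
ys=[];
def sub(a,th):
    i=np.argmax(a>th);return i-1+(th-a[i-1])/(a[i]-a[i-1])
g=p.astype(float)[...,0]  # red channel: blue bg low
pts=[]
for u in range(290,376,5):
    col=g[20:80,u];v=20+sub(col,110);pts.append((u,v))
pts=np.array(pts);print(pts[[0,-1]])
N=np.array([onplane('wrist',q,1.5,k) for q in pts]);f=np.polyfit(N[:,1],N[:,0],1);print('nose line x at y=331:',np.polyval(f,331),'slope deg',np.degrees(np.arctan(f[0])))
# back rim bottom edge at z=45 (rear wall top outer)
b=[]
for u in list(range(285,315,5))+list(range(350,380,5)):
    col=g[140:175,u][::-1];v=174-sub(col,110);b.append((u,v))
b=np.array(b);B=np.array([onplane('wrist',q,45,k) for q in b]);f2=np.polyfit(B[:,1],B[:,0],1);print('back x at 331',np.polyval(f2,331),np.degrees(np.arctan(f2[0])))
# sides in nose zone row 50..60
for v in (50,56,62):
    r=g[v,265:400];l=265+sub(r,110);rr=399-sub(r[::-1],110);print(v,l,rr,onplane('wrist',(l,v),1.5,k),onplane('wrist',(rr,v),1.5,k))
# side rims rear rows at z~45
for v in (140,150,155):
    r=g[v,260:400];l=260+sub(r,100);rr=399-sub(r[::-1],100);print(v,l,rr,onplane('wrist',(l,v),45,k),onplane('wrist',(rr,v),45,k))
# red grip
red=(hsv[...,1]>150)&((hsv[...,0]<8)|(hsv[...,0]>172))&(hsv[...,2]>80);red[:, :300]=0;red[:,360:]=0;red[:140]=0;red[250:]=0
R3=W[red];R3=R3[~np.isnan(R3[:,0])]
for zz in range(60,140,10):
    q=np.abs(R3[:,2]-zz)<5
    if q.sum()>5: print(zz,q.sum(),R3[q].mean(0),np.percentile(R3[q][:,1],[3,97]),np.percentile(R3[q][:,0],[3,97]))
E
```

```text
[[290.   43.2]
 [375.   44.5]]
nose line x at y=331: 345.7289497897407 slope deg -4.5332109975931685
back x at 331 455.32570600042885 -4.546892638844625
50 278.01075268817203 383.5903614457831 [357.1 269.6   1.5] [347.1 375.5   1.5]
56 278.0210526315789 383.4878048780488 [362.6 270.    1.5] [352.7 376.2   1.5]
62 278.1190476190476 383.20338983050846 [368.2 270.4   1.5] [358.3 376.7   1.5]
140 276.38709677419354 383.9310344827586 [442.4 277.6  45. ] [432.6 381.4  45. ]
150 276.53333333333336 383.5135135135135 [451.8 278.4  45. ] [442.1 382.3  45. ]
155 275.56140350877195 383.4468085106383 [456.7 277.7  45. ] [446.9 382.9  45. ]
60 133 [453.1 330.3  60.3] [321.8 339.2] [449.7 458.1]
70 141 [458.2 331.2  70.1] [322.7 340.3] [455.  461.5]
80 161 [463.7 331.   80.3] [322.5 340.3] [460.2 468.2]
90 159 [469.1 331.9  90.4] [323.1 341.5] [465.9 473.3]
100 173 [474.2 332.2 100.1] [323.5 341.5] [470.7 477.8]
110 187 [479.6 332.4 110.3] [324.  341.6] [476.1 484.2]
120 194 [484.8 333.2 120.2] [324.5 342.6] [481.6 488.8]
130 359 [497.6 334.7 131.3] [326.  342.9] [487.  511.1]
```

```bash
cat > plan.py <<'E'
from h import *
np.set_printoptions(precision=2,suppress=True)
def mat(pos,Rm): T=np.eye(4);T[:3,:3]=Rm;T[:3,3]=pos;return T
def scoopT(bowl,yaw,nosedown=0,roll=0):
    # bowl: world pos of scoop_bowl; degrees
    return mat(bowl,R.from_euler('ZY',[yaw,-nosedown],degrees=True).as_matrix())
# NB rotation about +y by +a: x axis -> (cos,0,-sin): rear goes down. nose-down = -a
c,s=np.cos(np.radians(62)),np.sin(np.radians(62))
G=np.array([81.8,0,101.8]) # grip in bowl frame
zt=np.array([-c,0,-s]);xt=np.array([0,1.,0]);yt=np.cross(zt,xt)
TS=mat(G+19*zt,np.c_[xt,yt,zt])  # tcp in scoop frame (nominal)
def cur():
    st=env.state();return mat(st['eef_pos'],R.from_euler('xyz',st['tcp_rot']).as_matrix()),st
def delta(T0,T1):
    D=np.linalg.inv(T0)@T1
    return np.r_[D[:3,3],np.degrees(R.from_matrix(D[:3,:3]).as_rotvec())]
E
python3 - <<'E'
from plan import *
T0,st=cur()
S=scoopT([407.3,326.9,3],4.5)
T=S@TS
for back in (100,0):
    B=T.copy();B[:3,3]-=back*B[:3,2];print(B[:3,3],B[:3,2],delta(T0,B))
E
```

```text
[526.76 336.3  176.32] [-0.47 -0.04 -0.88] [  9.77  30.94 124.46  28.01   0.19   0.73]
[479.96 332.62  88.02] [-0.47 -0.04 -0.88] [ 10.39 -16.02 212.74  28.01   0.19   0.73]
```

Request:
arm_command(motion=[1,10,31,40,8,0,0.7,1,10,31,80,16,0,0.7,1,10,31,110,24,0,0.7,1,10,31,124,28,0.2,0.7,1,10,31,124,28,0.2,0.7,1,10.2,13,160,28,0.2,0.7,1,10.4,-5,192,28,0.2,0.7,1,10.4,-13,207,28,0.2,0.7,1,10.4,-16,212.7,28,0.2,0.7,1,10.4,-16,212.7,28,0.2,0.7,1,10.4,-16,212.7,28,0.2,0.7])

```text
t: 11.2
eef_pos: [480.6, 334.1, 89.5]
tcp_rot: [-2.656, -0.001, 1.651]
ft_force: [0.1, 0.1, 0.4]
opening: 0.998
```

```bash
python3 - <<'E'
from plan import *
T0,st=cur();print(st['joints'],st['ft_force'])
S=scoopT([407.3,326.9,3],4.5);print(delta(T0,S@TS))
p,d=env.read_camera('wrist');cv2.imwrite('pics/w4.png',p[...,::-1])
E
```

```text
[ 0.42  0.76  1.5   0.16  1.35 -1.3 ] [0.09 0.11 0.44]
[-1.39  0.01  1.66  0.19 -0.02  0.13]
```

View pics/w4.png

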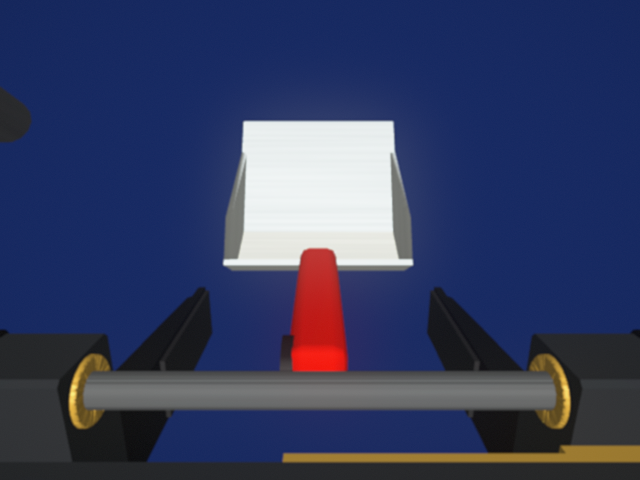

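Request:
arm_command(motion=[-1,-1.4,0,1.5,0,0,0,-1,-1.4,0,1.5,0,0,0,-1,-1.4,0,1.5,0,0,0,-1,-1.4,0,1.5,0,0,0,-1,-1.4,0,1.5,0,0,0,-1,-1.4,0,1.5,0,0,0,-1,-1.4,0,1.5,0,0,0,-1,-1.4,0,1.5,0,0,0,-1,-1.4,0,1.5,0,0,0,-1,-1.4,0,1.5,0,0,0,-1,-1.4,0,1.5,0,0,0,-1,-1.4,0,1.5,0,0,0])

```text
t: 12.45
eef_pos: [478.9, 332.4, 86.6]
tcp_rot: [-2.653, -0.0, 1.651]
ft_force: [0.2, -0.1, 0.5]
opening: 0.212
```

```bash
python3 - <<'E'
from plan import *
T0,st=cur();print(st['t'],st['opening'],st['ft_force'])
np.save('Tg.npy',T0)
S=scoopT([407.3,326.9,3],4.5);print(delta(T0,S@TS))
E
```

```text
12.45 0.21224650922923252 [ 0.25 -0.09  0.49]
[ 0.12  0.22 -1.76  0.    0.04  0.11]
```

```bash
cat >> plan.py <<'E'
try:
    Tg=np.load('Tg.npy');TS=np.linalg.inv(scoopT([407.3,326.9,3],4.5))@Tg
except Exception: pass
F=np.array([566.7,-5.1,79.1]);PY,PT=5.7,24.1
PR=R.from_euler('ZY',[PY,-PT],degrees=True).as_matrix()
def inpan(x,h,nd=0,y=0,dyaw=0):
    """scoop pose: bowl point at pan x,y and underside-origin height h above floor; extra nosedown nd rel. pan"""
    Rr=PR@R.from_euler('ZY',[dyaw,-nd],degrees=True).as_matrix()
    return mat(F+PR@np.array([x,y,0])+PR@np.array([0,0,h])+Rr@np.array([0,0,3.]),Rr)
def rows(T0,Ss): return [np.round(delta(T0,S@TS),1).tolist() for S in Ss]
E
python3 - <<'E'
from plan import *
T0,st=cur()
S0=scoopT([407.3,326.9,3],4.5);L=scoopT([407.3,326.9,153],4.5)
H=inpan(28,110)
print('hover bowl',H[:3,3],(H@TS)[:3,3])
for r in rows(T0,[L,H]): print(r)
from scipy.spatial.transform import Slerp
sl=Slerp([0,1],R.from_matrix([L[:3,:3],H[:3,:3]]))
for a in np.arange(.1,1.01,.1):
    S=mat(L[:3,3]*(1-a)+H[:3,3]*a+np.array([0,0,40*np.sin(np.pi*a)]),sl(a).as_matrix());print(rows(T0,[S])[0])
E
```

```text
hover bowl [546.22  -7.14 193.68] [577.55  -4.14 299.31]
[0.1, -70.4, -132.4, 0.0, 0.0, 0.0]
[-343.3, -37.1, -221.4, -24.1, -0.4, -1.1]
[-34.2, -72.8, -153.1, -2.4, -0.0, -0.1]
[-68.5, -74.7, -172.5, -4.8, -0.1, -0.2]
[-102.9, -75.5, -189.7, -7.2, -0.1, -0.3]
[-137.2, -74.9, -203.9, -9.6, -0.2, -0.5]
[-171.5, -72.5, -214.7, -12.0, -0.2, -0.6]
[-205.8, -68.3, -221.7, -14.5, -0.2, -0.7]
[-240.2, -62.3, -225.3, -16.9, -0.3, -0.8]
[-274.6, -54.8, -225.9, -19.3, -0.3, -0.9]
[-308.9, -46.2, -224.3, -21.7, -0.3, -1.0]
[-343.3, -37.1, -221.4, -24.1, -0.4, -1.1]
```

Request:
arm_command(motion=[-1,0,-9,-17,0,0,0,-1,0,-25,-48,0,0,0,-1,0,-45,-84,0,0,0,-1,0,-62,-117,0,0,0,-1,0,-70,-133,0,0,0,-1,-34,-73,-153,-2.4,0,-0.1,-1,-69,-75,-173,-4.8,-0.1,-0.2,-1,-103,-75,-190,-7.2,-0.1,-0.3,-1,-137,-75,-204,-9.6,-0.2,-0.5,-1,-172,-73,-215,-12,-0.2,-0.6,-1,-206,-68,-222,-14.5,-0.2,-0.7,-1,-240,-62,-225,-16.9,-0.3,-0.8,-1,-275,-55,-226,-19.3,-0.3,-0.9,-1,-309,-46,-224,-21.7,-0.3,-1,-1,-330,-41,-223,-23,-0.4,-1.1,-1,-343.3,-37.1,-221.4,-24.1,-0.4,-1.1,-1,-343.3,-37.1,-221.4,-24.1,-0.4,-1.1,-1,-343.3,-37.1,-221.4,-24.1,-0.4,-1.1])

```text
t: 14.25
eef_pos: [577.3, -3.5, 299.3]
tcp_rot: [-3.073, 0.001, 1.671]
ft_force: [0.1, 0.3, -3.2]
opening: 0.209
```

```bash
python3 - <<'E'
from plan import *
T0,st=cur();print(st['t'],st['joints'],st['ft_force'],st['opening'])
print(rows(T0,[inpan(28,110)]))
k=env.calibration('wrist');p,d=env.read_camera('wrist');cv2.imwrite('pics/w5.png',p[...,::-1])
np.savez('w5.npz',p=p,d=d,W=cloud('wrist',d,k),T=k['cam_to_world'])
p,d=env.read_camera('scene');cv2.imwrite('pics/s5.png',cv2.resize(p[100:340,160:520,::-1],None,fx=2,fy=2,interpolation=cv2.INTER_CUBIC))
E
```

```text
14.25 [-0.11  0.38  1.52 -0.02  1.31 -1.78] [ 0.08  0.32 -3.24] 0.20905410194675103
[[-0.6, 0.1, -0.0, -0.0, 0.0, -0.0]]
```

View pics/w5.png

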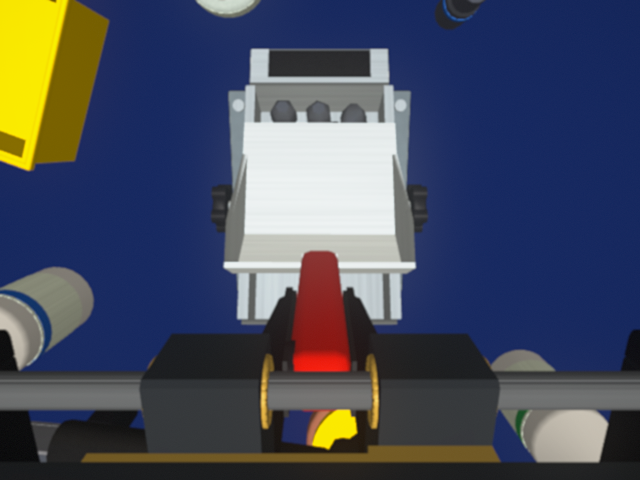

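View pics/s5.png

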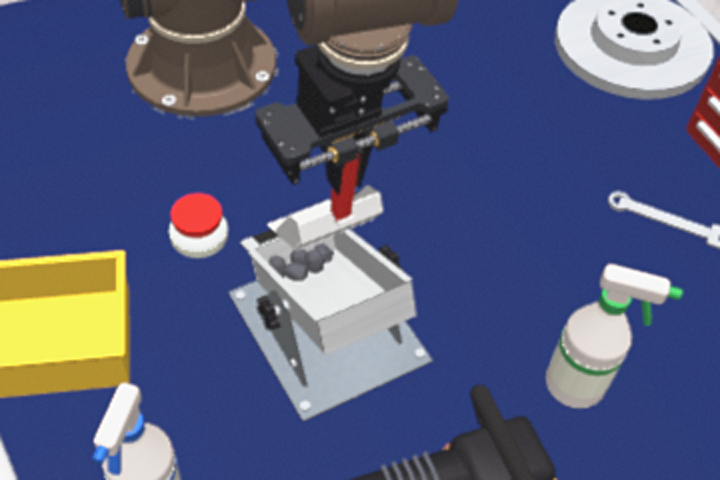

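```bash
python3 - <<'E'
from plan import *
T0,st=cur()
for h in (90,60,40,25,15,8,4,2):print(h,rows(T0,[inpan(28,h)])[0])
E
```

```text
90 [-1.1, 9.4, 17.8, -0.0, 0.0, 0.0]
60 [-1.1, 23.5, 44.3, -0.0, 0.0, 0.0]
40 [-1.1, 32.8, 61.9, -0.0, 0.0, 0.0]
25 [-1.1, 39.9, 75.2, -0.0, 0.0, 0.0]
15 [-1.1, 44.6, 84.0, -0.0, 0.0, 0.0]
8 [-1.1, 47.9, 90.2, -0.0, 0.0, 0.0]
4 [-1.1, 49.8, 93.7, -0.0, 0.0, 0.0]
2 [-1.1, 50.7, 95.5, -0.0, 0.0, 0.0]
```

Request:
arm_command(motion=[-1,-0.8,9.4,17.8,0,0,0,-1,-0.8,23.5,44,0,0,0,-1,-0.8,30,56.5,0,0,0,-1,-0.8,35,66,0,0,0,-1,-0.8,40,75,0,0,0,-1,-0.8,44.6,84,0,0,0,-1,-0.8,46.5,87.5,0,0,0,-1,-0.8,48,90.2,0,0,0,-1,-0.8,48,90.2,0,0,0])

```text
t: 15.25
eef_pos: [619.2, -0.9, 206.1]
tcp_rot: [-3.074, 0.001, 1.672]
ft_force: [-0.0, 0.0, -2.0]
opening: 0.21
```

```bash
python3 - <<'E'
from plan import *
T0,st=cur();print(st['t'],st['ft_force'],st['moment'])
for h in (8,4,2,0):print(rows(T0,[inpan(28,h)]))
p,d=env.read_camera('wrist');cv2.imwrite('pics/w6.png',p[...,::-1])
E
```

```text
15.25 [-0.    0.03 -2.01] [ 0.16 -0.24  0.02]
[[0.9, -0.2, -0.1, 0.0, 0.0, -0.0]]
[[0.9, 1.7, 3.5, 0.0, 0.0, -0.0]]
[[0.9, 2.6, 5.2, 0.0, 0.0, -0.0]]
[[0.9, 3.6, 7.0, 0.0, 0.0, -0.0]]
```

View pics/w6.png

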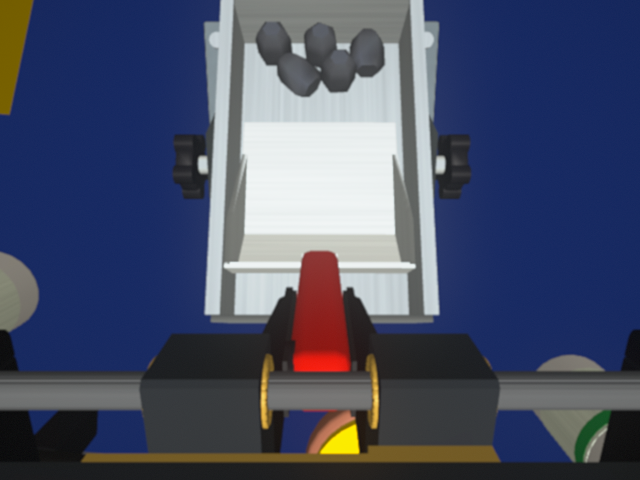

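```bash
python3 - <<'E'
from plan import *
T0,st=cur()
for h in (4,2,1,0,-1):print(h,rows(T0,[inpan(28,h,nd=1)]))
E
```

```text
4 [[0.9, -0.2, 3.3, -1.0, 0.0, -0.0]]
2 [[0.9, 0.8, 5.1, -1.0, 0.0, -0.0]]
1 [[0.9, 1.2, 6.0, -1.0, 0.0, -0.0]]
0 [[0.9, 1.7, 6.8, -1.0, 0.0, -0.0]]
-1 [[0.9, 2.2, 7.7, -1.0, 0.0, -0.0]]
```

Request:
arm_command(motion=[-1,0.9,-0.2,3.3,-1,0,0,-1,0.9,0.8,5.1,-1,0,0,-1,0.9,1.2,6,-1,0,0,-1,0.9,1.7,6.8,-1,0,0])

```text
t: 15.7
eef_pos: [620.1, 0.2, 199.6]
tcp_rot: [-3.09, 0.001, 1.672]
ft_force: [-1.6, -0.1, 2.5]
opening: 0.209
```

```bash
python3 - <<'E'
from plan import *
T0,st=cur();print(st['ft_force'])
base=inpan(28,0,nd=1);Tc=T0@np.linalg.inv(TS)
print(rows(T0,[base]))
# pure translation along -ex
ex=PR[:,0]
for d in (10,20,30,40,50,60,68): print(d,np.round(T0[:3,:3].T@(-ex*d),1))
E
```

```text
[-1.56 -0.12  2.53]
[[-0.1, 0.3, 0.2, -0.0, 0.0, -0.0]]
10 [ 0.  -8.9  4.5]
20 [  0.  -17.8   9.1]
30 [  0.1 -26.7  13.6]
40 [  0.1 -35.6  18.2]
50 [  0.1 -44.5  22.7]
60 [  0.1 -53.4  27.3]
68 [  0.1 -60.6  30.9]
```

Request:
arm_command(motion=[-1,0,-2.7,1.4,0,0,0,-1,0,-5.3,2.7,0,0,0,-1,0,-8,4.1,0,0,0,-1,0,-10.7,5.4,0,0,0,-1,0,-13.4,6.8,0,0,0,-1,0,-16,8.2,0,0,0,-1,0,-18.7,9.5,0,0,0,-1,0,-21.4,10.9,0,0,0,-1,0,-24,12.3,0,0,0,-1,0,-26.7,13.6,0,0,0])

```text
t: 16.7
eef_pos: [593.1, -2.6, 187.0]
tcp_rot: [-3.091, 0.001, 1.672]
ft_force: [-1.0, -0.4, 3.3]
opening: 0.209
```

```bash
python3 - <<'E'
from plan import *
T0,st=cur();print(st['t'],st['ft_force'],rows(T0,[inpan(-2,0,nd=1)]))
p,d=env.read_camera('wrist');cv2.imwrite('pics/w7.png',p[...,::-1])
E
```

```text
16.7 [-0.97 -0.43  3.32] [[-0.0, 0.0, -0.2, 0.0, 0.0, -0.0]]
```

View pics/w7.png

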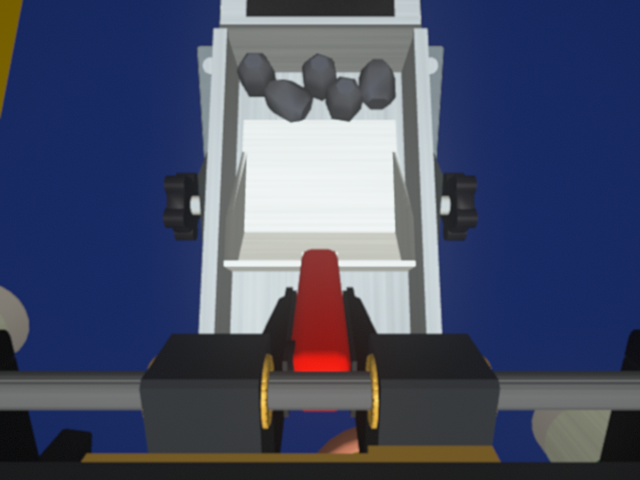

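Request:
arm_command(motion=[-1,0,-2.7,1.4,0,0,0,-1,0,-5.3,2.7,0,0,0,-1,0,-8,4.1,0,0,0,-1,0,-10.7,5.4,0,0,0,-1,0,-13.4,6.8,0,0,0,-1,0,-16,8.2,0,0,0,-1,0,-18.7,9.5,0,0,0,-1,0,-21.4,10.9,0,0,0])

```text
t: 17.55
eef_pos: [571.1, -4.8, 177.1]
tcp_rot: [-3.091, 0.001, 1.672]
ft_force: [-0.7, 0.0, 3.5]
opening: 0.208
```

```bash
python3 - <<'E'
from plan import *
T0,st=cur();print(st['t'],st['ft_force'],rows(T0,[inpan(-26,0,nd=1)]))
p,d=env.read_camera('wrist');cv2.imwrite('pics/w8.png',p[...,::-1])
E
```

```text
17.55 [-0.72  0.02  3.51] [[0.0, 0.2, -0.3, 0.0, 0.0, -0.0]]
```

View pics/w8.png

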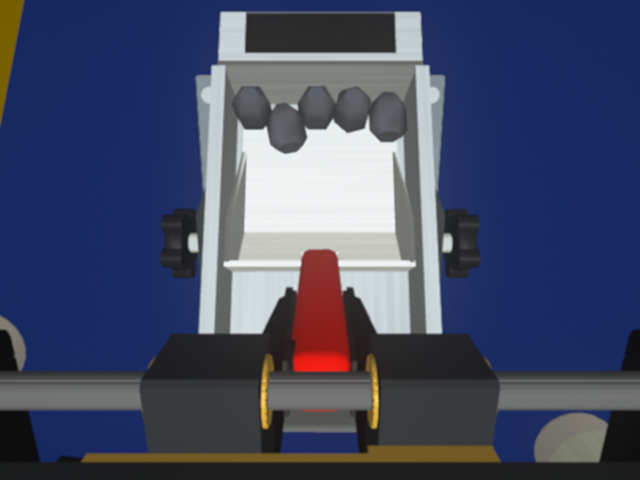

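Request:
arm_command(motion=[-1,0,-2.7,1.4,0,0,0,-1,0,-5.3,2.7,0,0,0,-1,0,-7.1,3.6,0,0,0,-1,0,-8.9,4.5,0,0,0,-1,0,-9.8,5,0,0,0])

```text
t: 18.1
eef_pos: [561.2, -5.8, 172.6]
tcp_rot: [-3.091, 0.001, 1.672]
ft_force: [-0.3, -0.4, 2.6]
opening: 0.208
```

```bash
python3 - <<'E'
from plan import *
T0,st=cur();print(st['t'],st['ft_force'],rows(T0,[inpan(-37,0,nd=1)]))
p,d=env.read_camera('wrist');cv2.imwrite('pics/w9.png',p[...,::-1])
E
```

```text
18.1 [-0.34 -0.36  2.64] [[0.0, 0.1, -0.2, 0.0, 0.0, -0.0]]
```

View pics/w9.png

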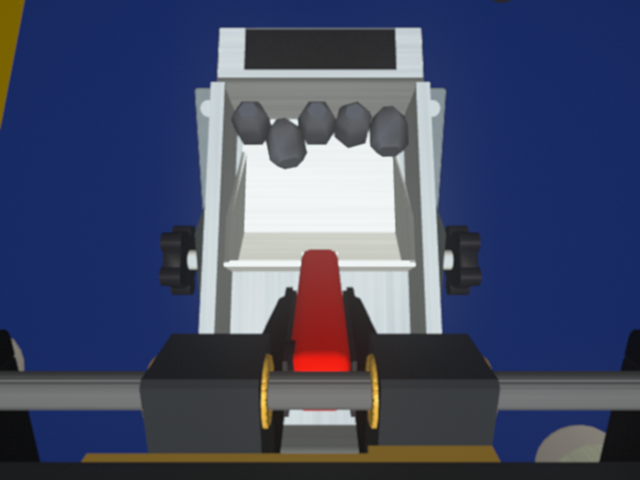

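Request:
arm_command(motion=[-1,0,-0.9,0.5,0,0,0,-1,0,-1.8,0.9,0,0,0,-1,0,-1.8,0.9,0,0,0])

```text
t: 18.45
eef_pos: [559.6, -6.0, 172.0]
tcp_rot: [-3.092, 0.001, 1.672]
ft_force: [0.8, 0.2, 3.8]
opening: 0.209
```

Request:
arm_command(motion=[-1,0,-0.9,0.5,0,0,0,-1,0,-0.9,0.5,0,0,0])

```text
t: 18.65
eef_pos: [559.4, -6.0, 172.1]
tcp_rot: [-3.094, 0.001, 1.671]
ft_force: [2.7, 1.0, 7.9]
opening: 0.208
```

```bash
cat > tip.py <<'E'
from plan import *
T0,st=cur();print(st['t'],st['ft_force'])
S=T0@np.linalg.inv(TS)
def panpt(S,p): return PR.T@((S@np.r_[p,1])[:3]-F)
print('nose',panpt(S,[-60,0,-3]),'piv',panpt(S,[20,0,-3]),'joints',st['joints'])
nx=-97.3
def tip(phi,lift=1.0,nx=nx):
    a=np.radians(phi);px=nx+80*np.cos(a)
    Rr=PR@R.from_euler('Y',phi,degrees=True).as_matrix()
    # bowl = pivot - Rr*[20,0,-3]
    o=F+PR@np.array([px,panpt(S,[20,0,-3])[1],lift])-Rr@np.array([20,0,-3.])
    return mat(o,Rr)
E
cat > tiprun.py <<'E'
from tip import *
for ph,l in [(0,1)]+[(2.5*i,1) for i in range(1,15)]+[(38,3),(41,7),(44,13),(46,20)]:
    print(ph,l,rows(T0,[tip(ph,l)])[0])
E
python3 tiprun.py
```

```text
18.65 [2.72 0.99 7.89]
nose [-98.86  -0.11  -1.3 ] piv [-18.87  -0.15   0.29] joints [-0.12  0.46  1.74 -0.01  0.98 -1.79]
0 1 [-0.1, 3.1, -1.2, 1.1, 0.0, -0.1]
2.5 1 [-0.1, 7.4, -0.8, 3.6, 0.0, -0.1]
5.0 1 [-0.1, 11.6, -0.1, 6.1, 0.0, -0.1]
7.5 1 [-0.1, 15.6, 0.9, 8.6, 0.1, -0.1]
10.0 1 [-0.1, 19.4, 2.1, 11.1, 0.1, -0.1]
12.5 1 [-0.1, 23.0, 3.6, 13.6, 0.1, -0.1]
15.0 1 [-0.1, 26.5, 5.3, 16.1, 0.1, -0.1]
17.5 1 [-0.1, 29.7, 7.3, 18.6, 0.1, -0.1]
20.0 1 [-0.1, 32.8, 9.5, 21.1, 0.1, -0.1]
22.5 1 [-0.1, 35.6, 11.9, 23.6, 0.1, -0.1]
25.0 1 [-0.1, 38.3, 14.6, 26.1, 0.1, -0.1]
27.5 1 [-0.1, 40.7, 17.5, 28.6, 0.1, -0.1]
30.0 1 [-0.1, 42.9, 20.7, 31.1, 0.1, -0.1]
32.5 1 [-0.1, 44.9, 24.1, 33.6, 0.1, -0.1]
35.0 1 [-0.1, 46.6, 27.6, 36.1, 0.1, -0.1]
38 3 [-0.1, 47.5, 30.4, 39.1, 0.1, -0.1]
41 7 [-0.1, 47.2, 31.7, 42.1, 0.1, -0.1]
44 13 [-0.1, 45.6, 31.4, 45.1, 0.1, -0.1]
46 20 [-0.1, 42.9, 28.8, 47.1, 0.1, -0.1]
```

Request:
arm_command(motion=[-1,-0.1,3.1,-1.2,1.1,0,0,-1,-0.1,7.4,-0.8,3.6,0,0,-1,-0.1,11.6,-0.1,6.1,0,0,-1,-0.1,15.6,0.9,8.6,0,0,-1,-0.1,19.4,2.1,11.1,0,0,-1,-0.1,23,3.6,13.6,0.1,0,-1,-0.1,26.5,5.3,16.1,0.1,-0.1,-1,-0.1,29.7,7.3,18.6,0.1,-0.1])

```text
t: 19.45
eef_pos: [588.1, -3.2, 161.6]
tcp_rot: [-2.764, -0.001, 1.673]
ft_force: [-0.1, -0.4, -4.7]
opening: 0.209
```

```bash
cat > tiprun2.py <<'E'
from tip import *
p,d=env.read_camera('wrist');cv2.imwrite('pics/w10.png',p[...,::-1])
for ph,l in [(17.5,1)]+[(2.5*i,1) for i in range(8,15)]+[(38,3),(41,7),(44,13),(46,20)]:
    print(ph,l,rows(T0,[tip(ph,l)])[0])
E
python3 tiprun2.py
```

```text
19.45 [-0.11 -0.41 -4.69]
nose [-98.65  -0.15  24.22] piv [-22.45  -0.11  -0.15] joints [-0.09  0.65  1.46 -0.07  1.4  -1.73]
17.5 1 [0.0, -0.2, -1.9, -0.2, -0.0, 0.0]
20.0 1 [0.0, 3.4, -0.8, 2.3, -0.0, 0.0]
22.5 1 [0.0, 6.9, 0.6, 4.8, -0.0, 0.0]
25.0 1 [0.0, 10.2, 2.3, 7.3, -0.0, 0.0]
27.5 1 [0.0, 13.5, 4.3, 9.8, -0.0, 0.0]
30.0 1 [-0.0, 16.6, 6.6, 12.3, 0.0, 0.0]
32.5 1 [-0.0, 19.5, 9.1, 14.8, 0.0, 0.0]
35.0 1 [-0.0, 22.3, 11.9, 17.3, 0.0, 0.0]
38 3 [-0.0, 24.1, 14.3, 20.3, 0.0, 0.0]
41 7 [-0.0, 24.2, 15.6, 23.3, 0.0, 0.0]
44 13 [-0.0, 22.6, 15.9, 26.3, 0.0, 0.0]
46 20 [-0.0, 19.2, 14.2, 28.3, 0.0, 0.0]
```

View pics/w10.png

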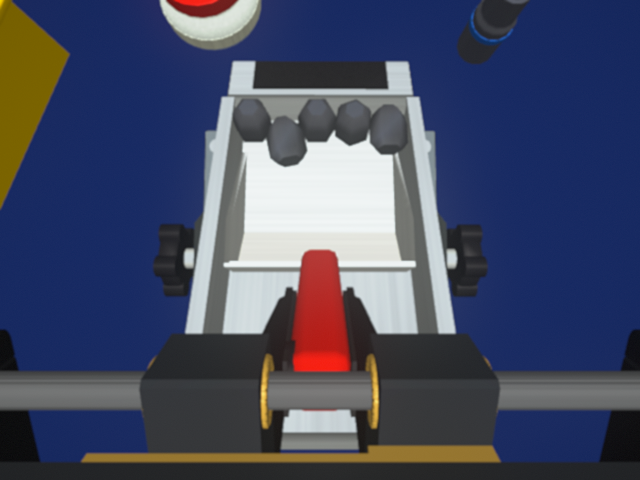

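Request:
arm_command(motion=[-1,0,3.4,-0.8,2.3,0,0,-1,0,6.9,0.6,4.8,0,0,-1,0,10.2,2.3,7.3,0,0,-1,0,13.5,4.3,9.8,0,0,-1,0,16.6,6.6,12.3,0,0,-1,0,19.5,9.1,14.8,0,0,-1,0,22.3,11.9,17.3,0,0,-1,0,24.1,14.3,20.3,0,0,-1,0,24.2,15.6,23.3,0,0,-1,0,22.6,15.9,26.3,0,0,-1,0,19.2,14.2,28.3,0,0,-1,0,19.2,14.2,28.3,0,0,-1,0,19.2,14.2,28.3,0,0])

```text
t: 20.8
eef_pos: [600.3, -2.0, 141.8]
tcp_rot: [-2.273, -0.001, 1.673]
ft_force: [-1.0, 0.4, -4.0]
opening: 0.211
```

```bash
cat > tiprun3.py <<'E'
from tip import *
p,d=env.read_camera('wrist');cv2.imwrite('pics/w11.png',p[...,::-1])
print(rows(T0,[tip(46,20)]),'abs nosedown',np.degrees(np.arcsin(S[2,0])))
E
python3 tiprun3.py
```

```text
20.8 [-1.03  0.42 -3.98]
nose [-97.53  -0.24  77.75] piv [-41.81  -0.17  20.34] joints [-0.06  0.92  1.16 -0.13  1.93 -1.72]
[[-0.1, 0.6, 0.0, 0.1, 0.0, 0.0]] abs nosedown -21.75589325894492
```

View pics/w11.png

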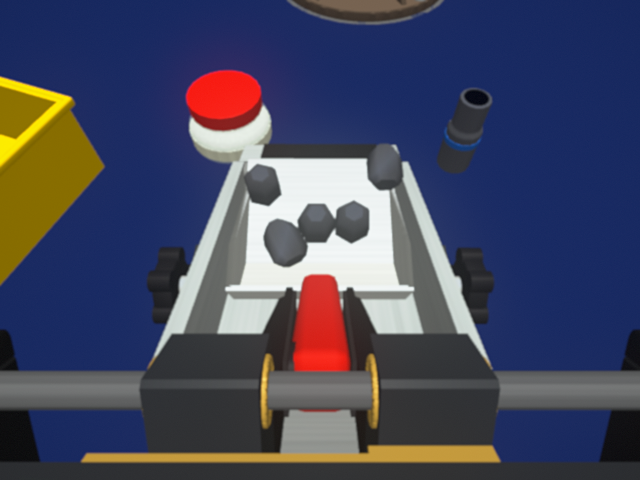

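```bash
cat >> tip.py <<'E'
def tipy(phi,lift,y):
    X=tip(phi,lift);X[:3,3]+=PR[:,1]*(y-panpt(S,[20,0,-3])[1]);return X
E
cat > tr4.py <<'E'
from tip import *
for a in [(46,20,-2.5),(44,13,-2.5),(41,7,-2.5),(38,3,-2.5),(35,1,-2.5),(32,1,-2.5),(30,1,-2.5),(30,1,0),(30,1,2),(30,1,4),(30,1,4.5),(30,1,0),(30,1,-2),(30,1,-4),(30,1,-4.5),(30,1,-1),(30,1,0)]:
    print(a,rows(T0,[tipy(*a)])[0])
E
python3 tr4.py
```

```text
20.85 [ 0.07  0.42 -5.12]
nose [-97.39  -0.26  77.75] piv [-41.63  -0.19  20.38] joints [-0.06  0.92  1.16 -0.13  1.92 -1.72]
(46, 20, -2.5) [-2.4, 0.7, 0.2, 0.2, 0.0, 0.0]
(44, 13, -2.5) [-2.4, 4.4, 0.1, -1.8, 0.0, 0.0]
(41, 7, -2.5) [-2.4, 5.7, -0.9, -4.8, 0.0, 0.0]
(38, 3, -2.5) [-2.4, 5.0, -2.0, -7.8, 0.0, 0.0]
(35, 1, -2.5) [-2.4, 2.4, -3.2, -10.8, 0.0, 0.0]
(32, 1, -2.5) [-2.4, -2.2, -4.6, -13.8, 0.0, 0.0]
(30, 1, -2.5) [-2.4, -5.3, -5.3, -15.8, 0.0, 0.0]
(30, 1, 0) [0.1, -5.2, -5.3, -15.8, 0.0, 0.0]
(30, 1, 2) [2.1, -5.2, -5.3, -15.8, 0.0, 0.0]
(30, 1, 4) [4.1, -5.2, -5.3, -15.8, 0.0, 0.0]
(30, 1, 4.5) [4.6, -5.2, -5.3, -15.8, 0.0, 0.0]
(30, 1, 0) [0.1, -5.2, -5.3, -15.8, 0.0, 0.0]
(30, 1, -2) [-1.9, -5.3, -5.3, -15.8, 0.0, 0.0]
(30, 1, -4) [-3.9, -5.3, -5.3, -15.8, 0.0, 0.0]
(30, 1, -4.5) [-4.4, -5.3, -5.3, -15.8, 0.0, 0.0]
(30, 1, -1) [-0.9, -5.3, -5.3, -15.8, 0.0, 0.0]
(30, 1, 0) [0.1, -5.2, -5.3, -15.8, 0.0, 0.0]
```

Request:
arm_command(motion=[-1,-1.2,0.7,0.2,0.2,0,0,-1,-2.4,0.7,0.2,0.2,0,0,-1,-2.4,4.4,0.1,-1.8,0,0,-1,-2.4,5.2,-0.4,-3.3,0,0,-1,-2.4,5.7,-0.9,-4.8,0,0,-1,-2.4,5.4,-1.5,-6.3,0,0,-1,-2.4,5,-2,-7.8,0,0,-1,-2.4,3.7,-2.6,-9.3,0,0,-1,-2.4,2.4,-3.2,-10.8,0,0,-1,-2.4,0.1,-3.9,-12.3,0,0,-1,-2.4,-2.2,-4.6,-13.8,0,0,-1,-2.4,-5.3,-5.3,-15.8,0,0,-1,-2.4,-5.3,-5.3,-15.8,0,0])

```text
t: 22.15
eef_pos: [601.7, -4.3, 150.6]
tcp_rot: [-2.553, -0.001, 1.673]
ft_force: [-1.3, -0.3, -0.6]
opening: 0.211
```

```bash
cat > tr5.py <<'E'
from tip import *
p,d=env.read_camera('wrist');cv2.imwrite('pics/w12.png',p[...,::-1])
E
python3 tr5.py
```

```text
22.15 [-1.3  -0.33 -0.59]
nose [-96.4   -2.58  41.44] piv [-26.98  -2.53   1.67] joints [-0.07  0.78  1.3  -0.1   1.64 -1.72]
```

View pics/w12.png

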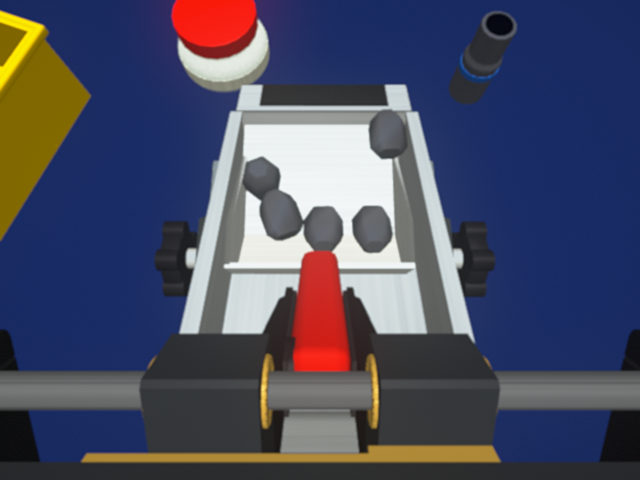

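```bash
cat > tr6.py <<'E'
from tip import *
for a in [(30,2,-1),(30,2,1),(30,2,3),(30,2,4.5),(32.5,2,4.5),(35,2,4.5),(38,4,4.5),(41,8,4.5),(44,14,4),(46,21,3)]:
    print(a,rows(T0,[tipy(*a)])[0])
E
python3 tr6.py
```

```text
22.2 [-1.2  -0.78  0.77]
nose [-96.56  -2.61  41.52] piv [-27.22  -2.55   1.62] joints [-0.07  0.78  1.3  -0.1   1.64 -1.72]
(30, 2, -1) [1.5, -0.6, 0.5, 0.1, 0.0, 0.0]
(30, 2, 1) [3.5, -0.6, 0.5, 0.1, 0.0, 0.0]
(30, 2, 3) [5.5, -0.6, 0.5, 0.1, 0.0, 0.0]
(30, 2, 4.5) [7.0, -0.6, 0.5, 0.1, 0.0, 0.0]
(32.5, 2, 4.5) [7.0, 2.8, 2.3, 2.6, 0.0, 0.0]
(35, 2, 4.5) [7.0, 6.2, 4.5, 5.1, 0.0, 0.0]
(38, 4, 4.5) [7.0, 8.4, 6.4, 8.1, 0.0, 0.0]
(41, 8, 4.5) [7.0, 8.7, 7.7, 11.1, 0.0, 0.0]
(44, 14, 4) [6.5, 7.2, 8.3, 14.1, 0.0, 0.0]
(46, 21, 3) [5.5, 3.6, 7.4, 16.1, 0.0, 0.0]
```

```bash
cat > tr6.py <<'E'
from tip import *
for a in [(30,4,-1),(30,4,1),(30,4,3),(30,4,4.5),(32.5,4,4.5),(35,4,4.5),(38,5,4.5),(41,8,4.5),(44,14,4),(46,21,3)]:
    print(a,rows(T0,[tipy(*a)])[0])
E
python3 tr6.py
```

```text
22.2 [-1.2  -0.78  0.77]
nose [-96.56  -2.61  41.52] piv [-27.22  -2.55   1.62] joints [-0.07  0.78  1.3  -0.1   1.64 -1.72]
(30, 4, -1) [1.5, -2.3, -0.6, 0.1, 0.0, 0.0]
(30, 4, 1) [3.5, -2.3, -0.6, 0.1, 0.0, 0.0]
(30, 4, 3) [5.5, -2.3, -0.6, 0.1, 0.0, 0.0]
(30, 4, 4.5) [7.0, -2.3, -0.6, 0.1, 0.0, 0.0]
(32.5, 4, 4.5) [7.0, 1.1, 1.3, 2.6, 0.0, 0.0]
(35, 4, 4.5) [7.0, 4.5, 3.4, 5.1, 0.0, 0.0]
(38, 5, 4.5) [7.0, 7.5, 5.9, 8.1, 0.0, 0.0]
(41, 8, 4.5) [7.0, 8.7, 7.7, 11.1, 0.0, 0.0]
(44, 14, 4) [6.5, 7.2, 8.3, 14.1, 0.0, 0.0]
(46, 21, 3) [5.5, 3.6, 7.4, 16.1, 0.0, 0.0]
```

Request:
arm_command(motion=[-1,0,-2.3,-0.6,0,0,0,-1,1.5,-2.3,-0.6,0,0,0,-1,3.5,-2.3,-0.6,0,0,0,-1,5.5,-2.3,-0.6,0,0,0,-1,7,-2.3,-0.6,0,0,0,-1,7,-2.3,-0.6,0,0,0])

```text
t: 22.8
eef_pos: [598.9, 2.8, 151.5]
tcp_rot: [-2.548, -0.001, 1.673]
ft_force: [0.6, 0.2, -5.1]
opening: 0.21
```

```bash
sed -i 's/w12/w13/' tr5.py; cat >> tr5.py <<'E'
for a in [(30,4,4.5),(32.5,4,4.5),(35,4,4.5),(38,5,4.5),(41,8,4.5),(44,14,4),(46,21,3)]:
    print(a,rows(T0,[tipy(*a)])[0])
E
python3 tr5.py
```

```text
22.8 [ 0.61  0.24 -5.1 ]
nose [-97.96   4.7   43.87] piv [-28.75   4.78   3.75] joints [-0.06  0.77  1.31 -0.09  1.64 -1.72]
(30, 4, 4.5) [-0.3, -0.0, -0.8, -0.1, 0.0, 0.1]
(32.5, 4, 4.5) [-0.3, 3.4, 1.1, 2.4, 0.0, 0.1]
(35, 4, 4.5) [-0.3, 6.8, 3.2, 4.9, 0.0, 0.1]
(38, 5, 4.5) [-0.3, 9.8, 5.7, 7.9, 0.0, 0.1]
(41, 8, 4.5) [-0.3, 11.0, 7.5, 10.9, 0.0, 0.1]
(44, 14, 4) [-0.8, 9.5, 8.1, 13.9, 0.0, 0.1]
(46, 21, 3) [-1.8, 5.9, 7.2, 15.9, 0.1, 0.1]
```

View pics/w13.png

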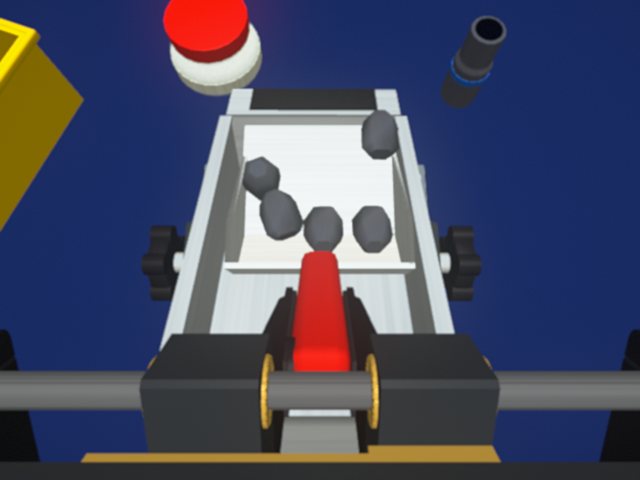

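Request:
arm_command(motion=[-1,0,3.4,1.1,2.4,0,0,-1,0,6.8,3.2,4.9,0,0,-1,0,9.8,5.7,7.9,0,0,-1,0,11,7.5,10.9,0,0,-1,-0.8,9.5,8.1,13.9,0,0,-1,-1.8,5.9,7.2,15.9,0,0,-1,-1.8,5.9,7.2,15.9,0,0,-1,-1.8,5.9,7.2,15.9,0,0,-1,-1.8,5.9,7.2,15.9,0,0])

```text
t: 23.75
eef_pos: [600.1, 0.8, 142.5]
tcp_rot: [-2.272, -0.001, 1.673]
ft_force: [0.0, -0.3, -5.5]
opening: 0.211
```

```bash
sed -i 's/w13/w14/' tr5.py; python3 tr5.py
```

```text
23.75 [ 0.02 -0.25 -5.5 ]
nose [-97.18   2.56  78.59] piv [-41.52   2.62  21.12] joints [-0.05  0.92  1.16 -0.13  1.93 -1.72]
(30, 4, 4.5) [1.8, -7.6, -5.8, -15.9, 0.0, 0.0]
(32.5, 4, 4.5) [1.8, -3.8, -4.9, -13.4, 0.0, 0.0]
(35, 4, 4.5) [1.8, -0.0, -3.8, -10.9, 0.0, 0.0]
(38, 5, 4.5) [1.8, 3.6, -2.3, -7.9, 0.0, 0.0]
(41, 8, 4.5) [1.8, 5.2, -0.8, -4.9, 0.0, 0.0]
(44, 14, 4) [1.3, 4.0, 0.2, -1.9, 0.0, 0.0]
(46, 21, 3) [0.3, 0.2, 0.2, 0.1, 0.0, 0.0]
```

View pics/w14.png

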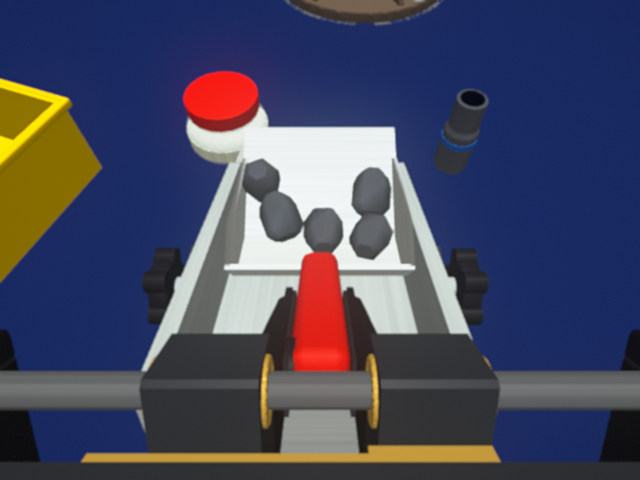

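```bash
python3 - <<'E'
from plan import *
z=np.load('t3.npz');p=z['p']
hsv=cv2.cvtColor(p,cv2.COLOR_RGB2HSV)
m=((hsv[...,0]>20)&(hsv[...,0]<36)&(hsv[...,1]>120)&(hsv[...,2]>60)).astype(np.uint8);m[:,:390]=0;m[:200]=0
n,l,stt,c=cv2.connectedComponentsWithStats(m);i=1+np.argmax(stt[1:,4]);yy,xx=np.where(l==i)
cnt=cv2.findContours((l==i).astype(np.uint8),0,2)[0][0]
b=cv2.boxPoints(cv2.minAreaRect(cnt));print(b)
Q=np.array([onplane('top',u,80) for u in b]);print(Q);print('centre',Q.mean(0))
for i in range(4):
    e=Q[(i+1)%4]-Q[i];print(np.linalg.norm(e),np.degrees(np.arctan2(e[1],e[0])))
# scene cam
s=np.load('scene0.npz');W=s['W'];mm=np.load('m_scene_bin_in_0.npy');A=W[mm];A=A[(A[:,2]>76)&(A[:,2]<84)]
r=cv2.minAreaRect(A[:,:2].astype(np.float32));print('scene rim',len(A),r)
s=np.load('top0.npz');W=s['W'];mm=np.load('m_top_bin_in_0.npy');A=W[mm];A=A[(A[:,2]>70)&(A[:,2]<95)]
r=cv2.minAreaRect(A[:,:2].astype(np.float32));print('top rim',len(A),r)
E
```

```text
[[408.96 279.45]
 [424.48 221.78]
 [496.06 241.06]
 [480.54 298.72]]
[[ 400.92 -225.12   80.  ]
 [ 555.45 -268.28   80.  ]
 [ 504.2  -459.34   80.  ]
 [ 350.53 -414.73   80.  ]]
centre [ 452.78 -341.87   80.  ]
160.44498521428534 -15.605071461369482
197.81871009508527 -105.01685938583569
160.00921105719075 163.80887789310162
196.18726958667992 75.11775153085851
scene rim 933 ((454.7300109863281, -341.52801513671875), (189.52182006835938, 163.5625), 74.73771667480469)
top rim 909 ((452.90704345703125, -344.3824768066406), (191.37953186035156, 161.46392822265625), 74.92298889160156)
```

```bash
cat >> plan.py <<'E'
BC=np.array([453.5,-342.5,0]);BY=-15.2
def inbin(xp,zn,nd,yp=0):
    Rr=R.from_euler('ZY',[BY,-nd],degrees=True).as_matrix()
    Rz=R.from_euler('z',BY,degrees=True).as_matrix()
    return mat(BC+Rz@np.array([xp,yp,zn])-Rr@np.array([-60,0,-3.]),Rr)
def interp(A,B,a,hump=0):
    from scipy.spatial.transform import Slerp
    sl=Slerp([0,1],R.from_matrix([A[:3,:3],B[:3,:3]]))
    return mat(A[:3,3]*(1-a)+B[:3,3]*a+np.array([0,0,hump*np.sin(np.pi*a)]),sl(a).as_matrix())
E
python3 - <<'E'
from plan import *
T0,st=cur();S=T0@np.linalg.inv(TS)
L=S.copy();L[2,3]+=110
B=inbin(-15,180,-18)
print('bowl',S[:3,3],'->',B[:3,3],'tcp',(B@TS)[:3,3])
for d in (15,50,90,110):
    X=S.copy();X[2,3]+=d;print('lift',d,rows(T0,[X])[0])
for a in (.03,.1,.2,.3,.4,.5,.6,.7,.8,.9,.97,1): print(a,rows(T0,[interp(L,B,a)])[0])
E
```

```text
bowl [502.74  -8.85  91.77] -> [ 494.99 -353.77  164.31] tcp [ 585.83 -378.58  221.59]
lift 15 [0.0, -11.5, -9.7, 0.0, 0.0, -0.0]
lift 50 [0.0, -38.2, -32.3, 0.0, 0.0, -0.0]
lift 90 [0.1, -68.8, -58.1, 0.0, 0.0, -0.0]
lift 110 [0.1, -84.0, -71.0, 0.0, 0.0, -0.0]
0.03 [-11.2, -84.2, -69.3, -0.1, 0.5, 0.4]
0.1 [-37.6, -84.7, -65.4, -0.4, 1.6, 1.4]
0.2 [-75.4, -85.5, -59.7, -0.8, 3.1, 2.8]
0.3 [-113.1, -86.4, -54.0, -1.1, 4.7, 4.2]
0.4 [-150.7, -87.3, -48.1, -1.5, 6.2, 5.6]
0.5 [-188.4, -88.3, -42.1, -1.9, 7.8, 7.0]
0.6 [-226.0, -89.5, -36.1, -2.3, 9.3, 8.4]
0.7 [-263.5, -90.6, -29.9, -2.7, 10.9, 9.8]
0.8 [-301.0, -91.9, -23.6, -3.0, 12.4, 11.2]
0.9 [-338.5, -93.2, -17.3, -3.4, 14.0, 12.6]
0.97 [-364.7, -94.2, -12.8, -3.7, 15.1, 13.6]
1 [-375.9, -94.7, -10.8, -3.8, 15.5, 14.0]
```

Request:
arm_command(motion=[-1,0,-6,-5,0,0,0,-1,0,-19,-16,0,0,0,-1,0,-38,-32,0,0,0,-1,0,-58,-49,0,0,0,-1,0,-74,-63,0,0,0,-1,0,-84,-71,0,0,0,-1,-11,-84.2,-69.3,-0.1,0.5,0.4,-1,-37.6,-84.7,-65.4,-0.4,1.6,1.4,-1,-75.4,-85.5,-59.7,-0.8,3.1,2.8,-1,-113,-86.4,-54,-1.1,4.7,4.2,-1,-150.7,-87.3,-48.1,-1.5,6.2,5.6,-1,-188.4,-88.3,-42.1,-1.9,7.8,7,-1,-226,-89.5,-36.1,-2.3,9.3,8.4,-1,-263.5,-90.6,-29.9,-2.7,10.9,9.8,-1,-301,-91.9,-23.6,-3,12.4,11.2,-1,-338.5,-93.2,-17.3,-3.4,14,12.6,-1,-364.7,-94.2,-12.8,-3.7,15.1,13.6,-1,-375.9,-94.7,-10.8,-3.8,15.5,14,-1,-375.9,-94.7,-10.8,-3.8,15.5,14])

```text
t: 25.7
eef_pos: [584.7, -380.4, 219.8]
tcp_rot: [-2.336, -0.001, 1.306]
ft_force: [1.1, 0.3, -6.0]
opening: 0.209
```

```bash
python3 - <<'E'
from plan import *
T0,st=cur();print(st['t'],st['joints'],st['ft_force'],st['opening'])
p,d=env.read_camera('wrist');cv2.imwrite('pics/w15.png',p[...,::-1])
W=[(180,-18),(160,-14),(140,-10),(120,-5),(105,0),(90,5),(82,10),(75,15),(68,20),(62,25),(57,30),(52,36),(50,42),(50,48),(50,54),(50,58)]
for zn,nd in W: print(zn,nd,rows(T0,[inbin(-15,zn,nd)])[0])
E
```

```text
25.7 [-0.58  0.98  0.77 -0.27  2.15 -1.95] [ 1.09  0.32 -6.03] 0.20884607551794976
180 -18 [2.0, -0.8, -1.7, -0.2, -0.1, -0.1]
160 -14 [2.0, 3.8, 7.3, -4.2, -0.1, -0.1]
140 -10 [2.0, 8.0, 16.9, -8.2, -0.1, -0.1]
120 -5 [2.0, 9.4, 26.5, -13.2, -0.1, -0.1]
105 0 [2.0, 6.8, 33.8, -18.2, -0.1, -0.1]
90 5 [2.0, 4.0, 42.2, -23.2, -0.1, -0.1]
82 10 [2.0, -4.0, 47.0, -28.2, -0.1, -0.1]
75 15 [2.0, -12.7, 52.3, -33.2, -0.1, -0.1]
68 20 [2.0, -21.3, 58.9, -38.2, -0.1, -0.1]
62 25 [2.0, -30.4, 65.9, -43.2, -0.1, -0.1]
57 30 [2.0, -40.0, 73.3, -48.2, -0.1, -0.1]
52 36 [2.0, -51.6, 83.1, -54.2, -0.1, -0.1]
50 42 [2.0, -64.7, 92.4, -60.2, -0.2, -0.1]
50 48 [2.0, -78.3, 101.7, -66.2, -0.2, -0.1]
50 54 [2.0, -90.9, 112.4, -72.2, -0.2, -0.1]
50 58 [2.0, -98.6, 120.3, -76.2, -0.2, -0.0]
```

View pics/w15.png

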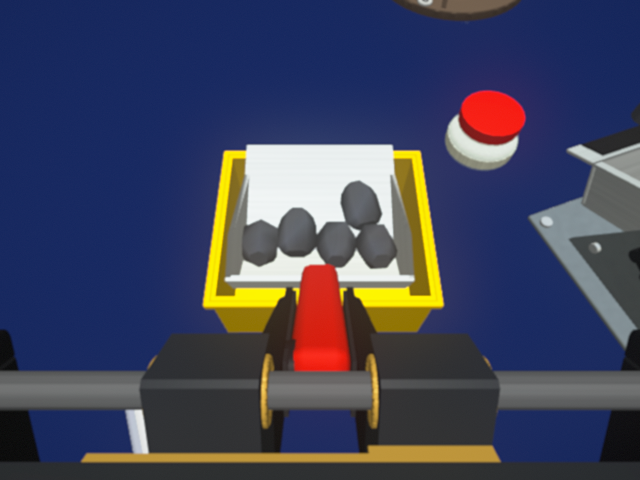

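Request:
arm_command(motion=[-1,1,3.8,7.3,-4.2,0,0,-1,1.5,8,16.9,-8.2,-0.1,-0.1,-1,1.5,9.4,26.5,-13.2,-0.1,-0.1,-1,1.5,6.8,33.8,-18.2,-0.1,-0.1,-1,1.5,4,42.2,-23.2,-0.1,-0.1,-1,1.5,-4,47,-28.2,-0.1,-0.1,-1,1.5,-12.7,52.3,-33.2,-0.1,-0.1,-1,1.5,-21.3,58.9,-38.2,-0.1,-0.1,-1,1.5,-30.4,65.9,-43.2,-0.1,-0.1,-1,1.5,-40,73.3,-48.2,-0.1,-0.1,-1,1.5,-51.6,83.1,-54.2,-0.1,-0.1,-1,1.5,-64.7,92.4,-60.2,-0.2,-0.1,-1,1.5,-78.3,101.7,-66.2,-0.2,-0.1,-1,1.5,-90.9,112.4,-72.2,-0.2,-0.1,-1,1.5,-90.9,112.4,-72.2,-0.2,-0.1,-1,1.5,-90.9,112.4,-72.2,-0.2,-0.1])

```text
t: 27.35
eef_pos: [446.9, -338.2, 209.4]
tcp_rot: [2.687, 0.002, 1.312]
ft_force: [0.9, -0.7, -2.9]
opening: 0.212
```

```bash
python3 - <<'E'
from plan import *
T0,st=cur();print(st['t'],st['joints'],st['ft_force'],st['opening'],rows(T0,[inbin(-15,50,54)]))
p,d=env.read_camera('wrist');cv2.imwrite('pics/w16.png',p[...,::-1])
E
```

```text
27.35 [-0.89  0.29  2.01  0.54  0.53 -2.63] [ 0.92 -0.7  -2.87] 0.21236723893379647 [[-2.5, -0.9, 1.6, 0.1, -0.1, 0.3]]
```

View pics/w16.png

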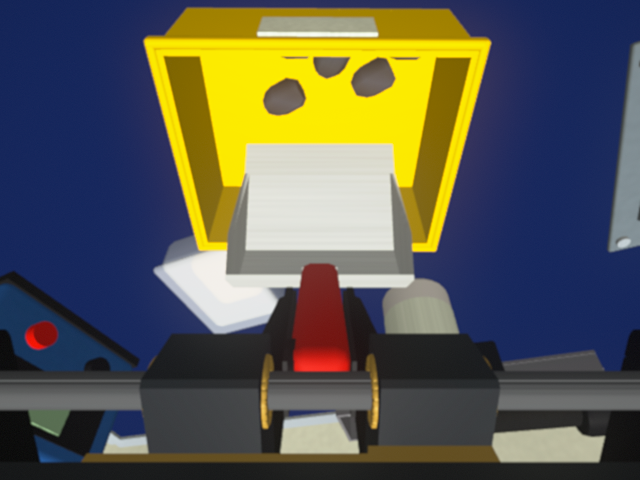

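```bash
python3 - <<'E'
from plan import *
T0,st=cur()
W=[(65,50),(85,44),(110,37),(135,29),(160,21),(185,13),(205,6),(215,0)]
for zn,nd in W: print(zn,nd,rows(T0,[inbin(-15,zn,nd)])[0])
B=inbin(-15,215,0);H=scoopT([407.3,326.9,163],4.5)
for a in (.04,.1,.17,.24,.31,.38,.45,.52,.59,.66,.73): print(a,rows(T0,[interp(B,H,a)])[0])
E
```

```text
65 50 [-2.2, 14.4, -6.5, 4.1, -0.1, 0.3]
85 44 [-2.3, 36.6, -14.8, 10.1, -0.0, 0.3]
110 37 [-2.5, 61.8, -24.3, 17.1, -0.0, 0.3]
135 29 [-2.7, 87.0, -30.0, 25.1, 0.0, 0.3]
160 21 [-2.8, 109.7, -33.8, 33.1, 0.1, 0.3]
185 13 [-2.9, 129.7, -36.2, 41.1, 0.1, 0.3]
205 6 [-3.0, 144.1, -35.7, 48.1, 0.1, 0.3]
215 0 [-3.1, 151.4, -28.4, 54.1, 0.2, 0.3]
0.04 [23.3, 141.1, -31.1, 54.1, 0.1, -0.6]
0.1 [62.9, 125.6, -35.1, 54.1, 0.1, -1.8]
0.17 [109.2, 107.5, -39.8, 54.1, 0.1, -3.2]
0.24 [155.4, 89.3, -44.5, 54.0, 0.1, -4.6]
0.31 [201.6, 71.1, -49.2, 54.0, 0.1, -6.1]
0.38 [247.8, 52.9, -54.0, 54.0, 0.0, -7.5]
0.45 [294.1, 34.6, -58.7, 54.0, 0.0, -8.9]
0.52 [340.3, 16.3, -63.5, 53.9, -0.0, -10.4]
0.59 [386.5, -2.0, -68.3, 53.9, -0.0, -11.8]
0.66 [432.7, -20.4, -73.2, 53.8, -0.1, -13.2]
0.73 [478.8, -38.8, -78.0, 53.8, -0.1, -14.7]
```

Request:
arm_command(motion=[-1,-1.5,14.4,-6.5,4.1,0,0,-1,-2.3,36.6,-14.8,10.1,0,0.3,-1,-2.5,61.8,-24.3,17.1,0,0.3,-1,-2.7,87,-30,25.1,0,0.3,-1,-2.8,109.7,-33.8,33.1,0.1,0.3,-1,-2.9,129.7,-36.2,41.1,0.1,0.3,-1,-3,144.1,-35.7,48.1,0.1,0.3,-1,-3.1,151.4,-28.4,54.1,0.2,0.3,-1,23.3,141.1,-31.1,54.1,0.1,-0.6,-1,62.9,125.6,-35.1,54.1,0.1,-1.8,-1,109.2,107.5,-39.8,54.1,0.1,-3.2,-1,155.4,89.3,-44.5,54,0.1,-4.6,-1,201.6,71.1,-49.2,54,0.1,-6.1,-1,247.8,52.9,-54,54,0,-7.5,-1,294,34.6,-58.7,54,0,-8.9,-1,340,16.3,-63.5,53.9,0,-10.4,-1,386.5,-2,-68.3,53.9,0,-11.8,-1,432.7,-20.4,-73.2,53.8,-0.1,-13.2,-1,478.8,-38.8,-78,53.8,-0.1,-14.7])

```text
t: 29.3
eef_pos: [503.6, 143.4, 260.7]
tcp_rot: [-2.654, 0.004, 1.559]
ft_force: [0.8, 0.7, -2.3]
opening: 0.208
```

```bash
python3 - <<'E'
from plan import *
T0,st=cur();print(st['t'],st['joints'],st['eef_pos'],st['ft_force'],st['opening'])
S=T0@np.linalg.inv(TS)
H=scoopT([407.3,326.9,163],4.5)
for a in (.25,.5,.75,.9,1): print(a,rows(T0,[interp(S,H,a)])[0])
for z in (123,83,43,23,13,8,5,4,3): print(z,rows(T0,[scoopT([407.3,326.9,z],4.5)])[0])
p,d=env.read_camera('top');cv2.imwrite('pics/t17.png',cv2.resize(p[100:340,160:520,::-1],None,fx=2,fy=2,interpolation=cv2.INTER_CUBIC))
E
```

```text
29.3 [ 0.12  0.51  1.48  0.06  1.63 -1.45] [503.6  143.36 260.66] [ 0.77  0.69 -2.26] 0.2081015982774017
0.25 [47.2, -4.3, 6.1, 0.0, -0.6, -1.2]
0.5 [94.4, -8.7, 12.1, 0.0, -1.1, -2.4]
0.75 [141.6, -13.1, 18.2, 0.1, -1.7, -3.6]
0.9 [169.9, -15.7, 21.9, 0.1, -2.0, -4.3]
1 [188.8, -17.5, 24.3, 0.1, -2.2, -4.8]
123 [189.0, 1.2, 59.6, 0.1, -2.2, -4.8]
83 [189.2, 20.0, 95.0, 0.1, -2.2, -4.8]
43 [189.3, 38.7, 130.3, 0.1, -2.2, -4.8]
23 [189.4, 48.0, 148.0, 0.1, -2.2, -4.8]
13 [189.5, 52.7, 156.8, 0.1, -2.2, -4.8]
8 [189.5, 55.1, 161.3, 0.1, -2.2, -4.8]
5 [189.5, 56.5, 163.9, 0.1, -2.2, -4.8]
4 [189.5, 56.9, 164.8, 0.1, -2.2, -4.8]
3 [189.5, 57.4, 165.7, 0.1, -2.2, -4.8]
```

View pics/t17.png

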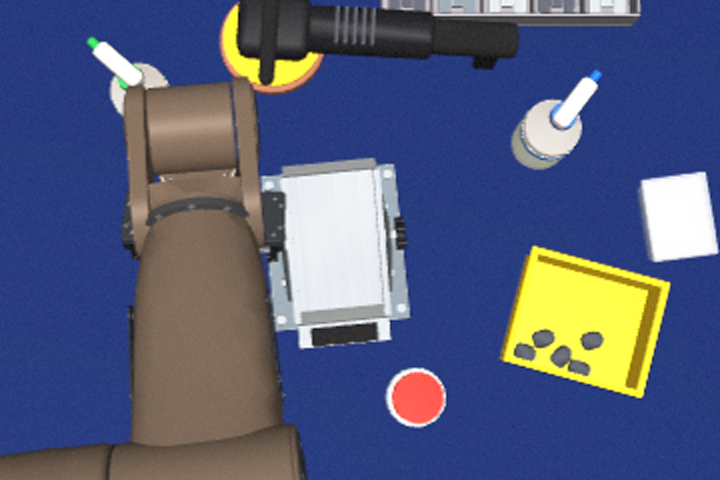

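The top view shows five nuts in the bin (crop 515–600, 340–368), the pan empty and the bin unmoved. Now the scoop goes home.

Request:
arm_command(motion=[-1,40,-4,5,0,-0.6,-1.2,-1,85,-8.7,11,0,-1.1,-2.4,-1,130,-13.1,17,0.1,-1.7,-3.6,-1,165,-15.7,21.9,0.1,-2,-4.3,-1,182,-17,23.5,0.1,-2.2,-4.8,-1,189,-17.5,24.3,0.1,-2.2,-4.8,-1,189,-8,42,0.1,-2.2,-4.8,-1,189.1,8,73,0.1,-2.2,-4.8,-1,189.2,24,103,0.1,-2.2,-4.8,-1,189.3,38.7,130,0.1,-2.2,-4.8,-1,189.4,48,148,0.1,-2.2,-4.8,-1,189.5,51,154,0.1,-2.2,-4.8,-1,189.5,52.7,156.8,0.1,-2.2,-4.8,-1,189.5,52.7,156.8,0.1,-2.2,-4.8])

```text
t: 30.75
eef_pos: [479.5, 330.3, 98.2]
tcp_rot: [-2.653, -0.005, 1.649]
ft_force: [0.1, 0.7, -2.4]
opening: 0.211
```

```bash
python3 - <<'E'
from plan import *
T0,st=cur();print(st['t'],st['ft_force'])
for z in (13,8,5,4,3,2): print(z,rows(T0,[scoopT([407.3,326.9,z],4.5)])[0])
E
```

```text
30.75 [ 0.09  0.68 -2.44]
13 [2.1, 0.5, 1.6, -0.0, -0.3, 0.0]
8 [2.1, 2.8, 6.1, -0.0, -0.3, 0.0]
5 [2.1, 4.2, 8.7, -0.0, -0.3, 0.0]
4 [2.1, 4.7, 9.6, -0.0, -0.3, 0.0]
3 [2.1, 5.2, 10.5, -0.0, -0.3, 0.0]
2 [2.1, 5.6, 11.4, -0.0, -0.3, 0.0]
```

Request:
arm_command(motion=[-1,1.5,1.5,3.5,0,-0.3,0,-1,2.1,2.8,6.1,0,-0.3,0,-1,2.1,3.6,7.5,0,-0.3,0,-1,2.1,4.2,8.7,0,-0.3,0,-1,2.1,4.2,8.7,0,-0.3,0])

```text
t: 31.25
eef_pos: [478.3, 332.8, 87.8]
tcp_rot: [-2.652, -0.001, 1.652]
ft_force: [0.9, 1.0, 2.7]
opening: 0.208
```

```bash
python3 - <<'E'
from plan import *
T0,st=cur();print(st['t'],st['ft_force'])
for z in (5,4,3,2.5): print(z,rows(T0,[scoopT([407.3,326.9,z],4.5)])[0])
E
```

```text
31.25 [0.89 1.04 2.7 ]
5 [-0.5, 0.2, -1.0, -0.1, -0.0, 0.1]
4 [-0.5, 0.6, -0.1, -0.1, -0.0, 0.1]
3 [-0.5, 1.1, 0.8, -0.1, -0.0, 0.1]
2.5 [-0.5, 1.4, 1.2, -0.1, -0.0, 0.1]
```

Request:
arm_command(motion=[-1,-0.4,0.4,0.3,0,0,0,-1,-0.4,0.4,0.3,0,0,0])

```text
t: 31.45
eef_pos: [478.6, 332.5, 87.4]
tcp_rot: [-2.652, -0.001, 1.652]
ft_force: [1.7, 1.7, 4.0]
opening: 0.21
```

Request:
arm_command(motion=[-0.4,-0.4,0.4,0.3,0,0,0,-0.2,-0.4,0.4,0.3,0,0,0,0.2,-0.4,0.4,0.3,0,0,0,1,-0.4,0.4,0.3,0,0,0,1,-0.4,0.4,0.3,0,0,0,1,-0.4,0.4,0.3,0,0,0,1,-0.4,0.4,0.3,0,0,0,1,-0.4,0.4,0.3,0,0,0])

```text
t: 32.25
eef_pos: [478.8, 332.0, 86.9]
tcp_rot: [-2.652, -0.001, 1.652]
ft_force: [0.3, 0.2, -0.1]
opening: 0.829
```

Now back out along the tool axis, then look from above as before.

Request:
arm_command(motion=[1,0,0,-20,0,0,0,1,0,0,-60,0,0,0,1,0,0,-100,0,0,0,1,0,-40,-140,-8,0,0,1,0,-60,-180,-16,0,0,1,0,-85,-205,-24,0,0,1,0,-88,-210,-28,0,0,1,0,-88,-210,-28,0,0,1,0,-88,-210,-28,0,0])

```text
t: 33.15
eef_pos: [499.6, 333.5, 313.2]
tcp_rot: [-3.138, -0.0, 1.653]
ft_force: [-0.9, 0.2, -0.7]
opening: 1.002
```

```bash
python3 - <<'E'
from h import *
np.set_printoptions(precision=2,suppress=True)
s=env.state();print(s['t'],s['eef_pos'],s['tcp_rot'],s['joints'])
k=env.calibration('wrist');p,d=env.read_camera('wrist');cv2.imwrite('pics/w18.png',p[...,::-1])
def sub(a,th):
    i=np.argmax(a>th);return i-1+(th-a[i-1])/(a[i]-a[i-1])
g=p.astype(float)[...,0]
# measure nose edge if visible
hsv=cv2.cvtColor(p,cv2.COLOR_RGB2HSV);m=((hsv[...,1]<70)&(hsv[...,2]>140)).astype(np.uint8);m[300:]=0;m[:,:200]=0;m[:,450:]=0
n,l,st,c=cv2.connectedComponentsWithStats(m);i=1+np.argmax(st[1:,4]);print(st[i])
x0,y0,w,h,_=st[i]
pts=np.array([(u,np.argmax(l[:,u]==i)) for u in range(x0+12,x0+w-12,4)],float)-[0,.5]
N=np.array([onplane('wrist',q,1.5,k) for q in pts]);f=np.polyfit(N[:,1],N[:,0],1);print('nose x at331',np.polyval(f,331),np.degrees(np.arctan(f[0])))
for v in (y0+7,y0+13):
    r=np.where(l[v]==i)[0];a=onplane('wrist',(r[0]-.5,v),1.5,k);b=onplane('wrist',(r[-1]+.5,v),1.5,k);print(a,b,(a+b)/2)
E
```

```text
33.15 [499.58 333.46 313.21] [-3.14 -0.    1.65] [ 0.48  0.38  1.48  0.    1.29 -1.18]
[  268    42   105   112 11107]
nose x at331 345.3826582939038 -4.628508522959004
[357.51 269.07   1.5 ] [348.91 375.26   1.5 ] [353.21 322.16   1.5 ]
[363.23 269.33   1.5 ] [354.6  375.92   1.5 ] [358.91 322.63   1.5 ]
```

View pics/w18.png

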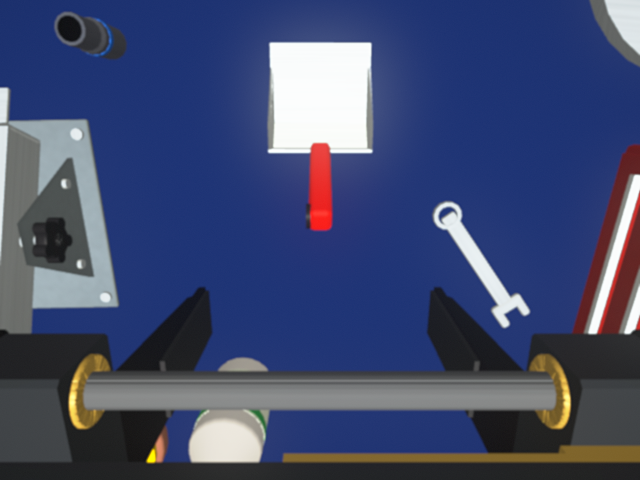

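Scoop lies flat, with the nose line at x 345.4 (was 345.7) and yaw 4.6° (was 4.5°). Last check of the rest.

```bash
python3 - <<'E'
from h import *
np.set_printoptions(precision=1,suppress=True)
p,d=env.read_camera('scene');cv2.imwrite('pics/s19.png',p[...,::-1])
o=np.load('scene0.npz')
W=cloud('scene',d)
for l in ['bin_in','polish_jar_mid','socket_mid','spray_blue_mid','spray_green_mid','tub_mid','wrench_grip','scoop_grip']:
    r=env.silhouettes('scene',l)
    m0=np.load(f'm_scene_{l}_0.npy');m=r[0]['region'] if r else m0*0
    print(l,np.argwhere(m0).mean(0),np.argwhere(m).mean(0) if m.any() else None)
print(env.state()['t'])
E
```

```text
bin_in [262.6 184.1] [240.1 324.8]
polish_jar_mid [213.1 258.2] [213.  258.3]
socket_mid [191.5 333.5] [192.  333.7]
spray_blue_mid [331.6 228.4] [331.6 228.6]
spray_green_mid [267.9 460.3] [268.7 459.7]
tub_mid [332.3 142.2] [332.4 141.7]
wrench_grip [210.5 497.2] [209.7 494.6]
scoop_grip [186.2 408. ] [186.2 408. ]
33.65
```

View pics/s19.png

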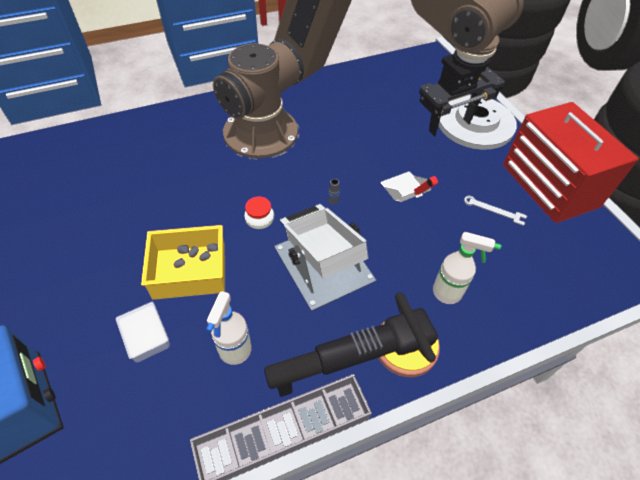

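Five nuts in the bin (180–213, 245–265), the pan empty and tilted, the bin's corners at the same pixels as in the first picture.

```bash
python3 -c "
from cell import env
print(env.job_done(), env.state()['t'])"
```

```text
the job is handed in; nothing more can be done
the job is handed in; nothing more can be done
```

The job is done and handed in at about 34 s. I pressed the pan down to its stop, took all five nuts in one scoopful, emptied them into the yellow bin, and laid the scoop back where it lay.

**Last checks:**
- **Nuts:** the pictures show all five in the bin and the pan empty.
- **Pan:** it measured 24.1° after the press, which is its stop, and it still looks tilted in the last picture.
- **Scoop:** it lies flat within about 1 mm and 0.1° of where it was, and the gripper is clear of everything.
- **Bin and other things:** the bin's corners sit on the same pixels as at the start. The other things came out within about 1 pixel, and the spanner within about 3 pixels, which is about what the detector's scatter allows; I never went near it.

**Checks that failed or disagreed:**
- **Press force:** when the pan met its stop, the wrist briefly read 53 N vertically through the closed fingertips before I backed off. That is under the 120 N wrist limit. It would break the 40 N limit only if that also counts the fingertips.
- **Scooping:** on the first tip-back, two nuts caught on the ends of the scoop's side walls. I lowered the scoop back inside the pan and moved it sideways to push one of them in. All five stayed on the scoop throughout.
- **Bin detection:** in the last picture the network mistook the pan for the bin, so I checked the bin by eye.

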